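Slide the cast carrier under the shield and into its side bay

ROBOT

A 6-joint arm with a two-finger parallel gripper is mounted at the origin on the work surface. World frame = base frame: x ahead of the robot, y to its left, z up, the work surface at z = 0. Lengths are in mm, angles in degrees, forces in N, time in s.
With the tool pointing down it reaches from about 350 to 850 mm from the base axis. Payload 8.1 kg.
Tool frame: the origin (TCP) lies between the finger pads; the fingertips stand 22 mm ahead of it and the grasp point (between the pads) lies 3 mm ahead of it; z points along the fingers, y is the direction in which the jaws open and shut (so a half turn about z gives the same grasp; the last joint's range is limited). The gripper opens to 85 mm and grips with 20 to 120 N. Pads are 22 mm wide; open, the fingers measure 114 mm over their backs; the gripper's body (76 mm by 85 mm) begins 54 mm behind the grasp point. The pads swing forward as they close: fully open they stand 13 mm farther back than shut.
Start: joints at [-68.549, 7.471, 85.268, -0, 87.261, -4.893], TCP at [266.281, -537.68, 253.292] pointing down, gripper open.
Joint ranges: [-169.43, 169.43], [-51.17, 129.36], [1.28, 143.12], [-76.62, 256.62], [0, 156.53], [-152.29, 152.29]. Speed limits (degrees/s): [136.94, 136.94, 159.86, 180, 180, 180].

INTERFACE

Orientations are given as [roll, pitch, yaw] about the fixed x, y, z axes, in that order (R = Rz(yaw) Ry(pitch) Rx(roll)).
In Python, from bench import r gives the robot as it stands.
- The arm moves only by the tool drive_tool, never from a script. Its argument "moves" is a list of rows, each a list of 2 entries, a list of its own where there are three numbers: the shift along the world's x, y, z in mm, then the turn about the world's z in degrees. A call has exactly 8 rows; each row is the pose to reach, as a shift and turn from the pose commanded when the call began; what a row does not reach only later rows make up. A row lasts 1/12 s, in which the tool goes at most 41.7 mm and 7.16 degrees, less where a joint would pass 70% of its speed; a pose out of reach is approached as far as the arm can. A call with a gripper value outside its range is refused whole. "fingers" is the finger opening in mm, from 0 to 85.4, set as the call begins (left out, the last holds). The fingers move at their own pace and stop on an object; "squeeze" is the grip in N (left out, the last holds). Time passes only in rows, so rows that repeat a pose let the fingers close, or fill a call up. It gives the time, the measured TCP pose, the force and the opening at its end, in the units of the state.
- r.sense(): the state, without advancing time (a new reading comes with each control period).
- r.snapshot(name): name is "side" or "top" or "wrist"; returns a dict with "pixels" (400x640x3 uint8, red, green, blue), "camera_matrix" (3x3 intrinsics, pixels), "xyz" and "orientation" of the camera in the world. Camera axes: x right, y down, z forward; pixel columns grow to the right and rows downward; lengths in mm; the calibration is good to about 2 mm. The wrist camera is an equidistant fisheye: a pixel r from the principal point sees the ray r / f radians off the axis. A picture is of the moment at which its call begins. There is no depth.
- r.hand_in(): hands the job in, once; it reports no verdict.
The state is a dict: "time": time; "joint_pos": joint angles; "qd": joint speeds; "joint_efforts": joint torques, N m; "tool_pos": TCP position; "tcp_rot": TCP orientation; "ft_force": force on the tool from outside, world axes, zero at the start; "wrist_torque": the same for the moment, N m; "finger_gap": finger opening in mm.
Only numpy, scipy, OpenCV 4.12 (cv2) and the standard library are available. Lean on these libraries where they do the work, as an engineer would, in place of code of your own. Each camera call takes 0.05 s, during which the arm holds its last target.

TASK

Pick up the blue carrier with the dental cast by its black upright grip, slide it nose first along the work-holder's guide and under the clear shield until its nose, under the grey lip, meets the end wall, then slide it to the left along the bay until it bears on the brass stop and the red spring pin is pushed in; let go and leave it there. Go gently: the brass stop gives on its spring and must not be pushed back more than a few millimetres; keep the cast upright, do not knock the shield, and leave the other things on the bench where they are.

Things in the scene. Friction and masses are not known exactly. Their poses are not given: they have to be found in the camera images.
- carrier: Loose blue plate 90 (x) x 64 (y) x 10 mm carrying a yellow dental cast, 0.2 to 0.4 kg, starting on the bench, nose (+x) roughly away from the robot. Origin: centre of the plate's underside, z up. The cast covers x -12 to 28, y -24 to 24 mm, up to 32 mm above the underside; the nose before it (x 28 to 45 mm) is bare plate and goes under the lip.
- grip (a point): Point on the carrier's black upright grip, at x = -26, y = 0, z = 52 mm in the carrier's frame. The grip is 28 (x) x 12 (y) mm and stands from 10 to 65 mm above the carrier's underside: pinch it across y.
- holder: Fixed grey and aluminium work-holder; place and yaw differ each time. Origin on the bench under the guide's middle line; +x in along the guide, away from the robot, +y left along the bay, z up. In this frame (mm): sliding deck, top z = 10; entry deck x -166 to 0, y -56 to 56. With its nose on the end wall the carrier's origin is at x = 40.
- mouth (a point): Start of the straight guide: deck level, middle line, at x = -70, y = 0, z = 10 mm of the holder. The guide walls reach z = 22 mm, inner faces at y = -36 (x -70 to 85) and y = +36 (x -70 to -9); before the mouth, to x = -100, they flare outwards to about y = +-45. The 64 mm wide carrier has 4 mm play on each side.
- fence: All the grey walls, rails and the lip standing on the holder's deck, with the brass stop; same origin and axes as the holder. End wall face at x = 85. The lip along the whole end wall (y -56 to 135) reaches forward to x = 71, underside z = 22.5, top z = 28.5 mm: the carrier's nose slides under it with 2.5 mm to spare.
- bay (a point): Deck point in the bay at x = 38, y = 60, z = 10 mm of the holder. The bay runs left from the guide's end to y = 135, between the end wall and a rear rail (to z = 22) whose inner face is at x = -9: 94 mm for the 90 mm carrier, which can go left only with its origin beyond x = 36. The brass stop is clamped somewhere in it: feel for it.
- pad (a joint): Brass stop block 40 (x) x 10 (y) x 20 mm high, centred at holder x = 34 mm, on a spring (3 N per mm) that yields to the left. Value in m: 0 untouched, 0.010 fully pushed back. Its foot is clamped at a different, unmeasured place each time: the block's right face lies anywhere from holder y = 77 to 107 mm, so the carrier's origin ends between y = 45 and about 75 mm.
- pin (a joint): Red spring pin, 7 mm thick, standing 6 mm out of the brass block's right face towards the carrier. Value in m, relative to the block: 0 fully out, 0.006 pushed in flush, when the carrier bears on the block. Its spring (0.3 to 0.9 N) is too weak to push the carrier back.
- shield: Clear pane with orange front edge, fixed on the holder, same origin and axes. Pane x -6 to 113, y -75 to 155, underside z = 175 mm, on two 12 mm posts at x = 107, y = -65 and 145. With the carrier home its grip is 20 mm behind the front edge: tilt the tool about 40 degrees from vertical, fingers pointing along +x and down, held at point grip.
- bur_bin: Bystander to leave alone: orange open bin 100 x 140 x 45 mm; origin at the centre of its underside.
- jar: Bystander to leave alone: amber jar, 50 mm diameter, 70 mm high; origin at the centre of its underside.
- spare_cast: Bystander to leave alone: spare dental cast on a plaster block, 60 x 56 x 42 mm; origin at the centre of its underside.
- handpiece: Bystander to leave alone: steel handpiece 140 mm long on a rubber rest, lying along its x; origin at the centre of its underside.
- plaster_spatula: Bystander to leave alone: plaster spatula with a wide steel blade, 160 mm long, lying along its x; origin at the centre of its underside.
- red_cup: Bystander to leave alone: red cup, 54 mm diameter, 55 mm high; origin at the centre of its underside.
- putty_block: Bystander to leave alone: white block with two uprights, 60 x 50 x 49 mm; origin at the centre of its underside.

How it is judged:
By the outcome, as a careful person would: the job done as asked, in the order asked, and still so for the second after the job is handed in, with the robot touching nothing.
It also fails if it takes over 61 s, if anything falls off the work surface, if the arm or the gripper's body presses on something with over 40 N, if the wrist force passes 120 N, or if a joint passes its speed limit or range.

## Working session

There is one attempt and no reset: what is moved stays moved. The work goes in short steps, Python scripts to look and compute and a tool call to move; the robot and the scene stay as the last step left them, time stands still between calls to the robot, and variables do not carry over. Pictures are saved under pics/ and viewed, and the job is handed in when it is done.

Besides the shell and the picture viewer there is one more tool, called after "Request:" as name(argument=value, ...), one argument or row to a line, values as JSON. drive_tool: Moves the arm, as the interface text tells. Its arguments: {"type":"object","properties":{"moves":{"type":"array","items":{"type":"array"}},"fingers":{"type":"number"},"squeeze":{"type":"number"}},"required":["moves"]}

```bash
ls -la; mkdir -p pics; python3 - <<'E'
from bench import r
import cv2
print(r.sense()); print([a for a in dir(r) if a[0]!='_'])
for n in ["side","top","wrist"]:
    s=r.snapshot(n); cv2.imwrite(f"pics/{n}0.png",s["pixels"][...,::-1]); print(n,s["camera_matrix"],s["xyz"],s["orientation"])
E
```

```text
total 12
drwxr-xr-x  3 agent agent 4096 Dec  5 23:05 .
drwxr-xr-x 23 root  root  4096 Dec  5 23:05 ..
drwxr-xr-x  2 agent agent 4096 Dec  5 23:05 pics
{'time': 0.0, 'joint_pos': array([-6.85466358e+01,  7.51510463e+00,  8.53283442e+01,  2.45294949e-03,
        8.72599990e+01, -4.89351619e+00]), 'qd': array([-0.00662394,  0.03164892, -0.02463721, -0.02764845, -0.03450181,
       -0.00848692]), 'joint_efforts': array([ 2.02849435e-03, -5.69381011e+01, -5.00565863e+01, -1.77361017e-04,
        1.46279018e-02, -4.44732848e-06]), 'tool_pos': array([ 266.13149206, -537.201363  ,  252.25337445]), 'tcp_rot': array([-1.79897138e+02, -1.12655297e-02,  2.63467508e+01]), 'ft_force': array([-0.05921651,  0.79653117, -0.99153261]), 'wrist_torque': array([-0.00321209,  0.01125595,  0.00046792]), 'finger_gap': 85.43758165379509}
['PlanningError', 'hand_in', 'sense', 'snapshot']
side [[362.47852332   0.         316.69270628]
 [  0.         362.47852332 205.85930978]
 [  0.           0.           1.        ]] [780.49422198 199.83211408 985.27970327] [-160.67041464    0.2841856   132.12233813]
top [[382.68517647   0.         324.55002611]
 [  0.         382.68517647 192.39703189]
 [  0.           0.           1.        ]] [ 356.36685008   -3.24632109 1150.28974302] [-1.70381992e+02  9.46770563e-02 -9.10283377e+01]
wrist [[309.70691629   0.         321.13232856]
 [  0.         309.70691629 195.30908492]
 [  0.           0.           1.        ]] [ 332.81467277 -503.49046482  372.92640126] [ 1.62991444e+02  4.49169980e-02 -6.36152089e+01]
```

View pics/top0.png

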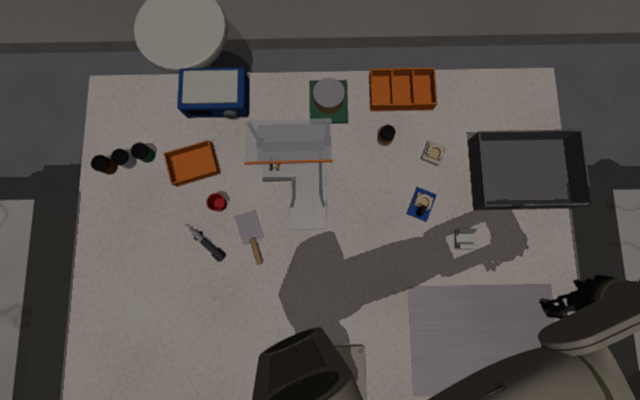

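View pics/side0.png

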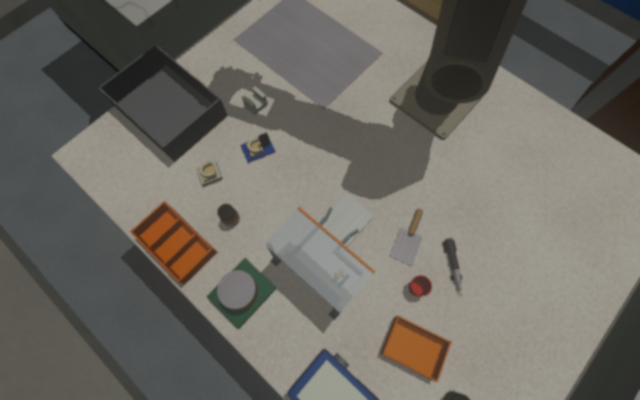

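View pics/wrist0.png

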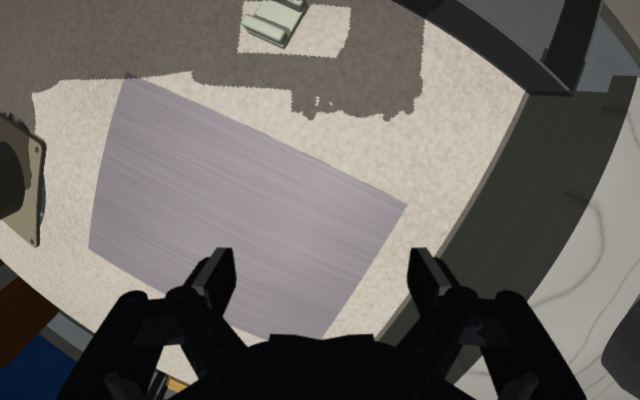

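```bash
cat > h.py <<'E'
import numpy as np, cv2
from scipy.spatial.transform import Rotation as R
def pose(s): return np.array(s["xyz"]),R.from_euler('xyz',s["orientation"],degrees=True).as_matrix()
def rays(s,px,fish=False):
    K=s["camera_matrix"];px=np.atleast_2d(px).astype(float)
    x=(px[:,0]-K[0,2])/K[0,0];y=(px[:,1]-K[1,2])/K[1,1]
    if fish:
        t=np.hypot(x,y)+1e-12; d=np.c_[x/t*np.sin(t),y/t*np.sin(t),np.cos(t)]
    else: d=np.c_[x,y,np.ones(len(x))]
    p,M=pose(s); return p,d@M.T
def plane(s,px,z,fish=False):
    p,d=rays(s,px,fish); return p+d*((z-p[2])/d[:,2])[:,None]
def proj(s,X,fish=False):
    K=s["camera_matrix"];p,M=pose(s);c=(np.atleast_2d(X)-p)@M
    if fish:
        rr=np.hypot(c[:,0],c[:,1]);t=np.arctan2(rr,c[:,2]);u=c[:,:2]/rr[:,None]*t[:,None]
    else: u=c[:,:2]/c[:,2:]
    return u*[K[0,0],K[1,1]]+[K[0,2],K[1,2]]
E
python3 - <<'E'
import cv2,pickle
from bench import r
from h import *
S={n:r.snapshot(n) for n in ["side","top"]}
pickle.dump(S,open('s0.pkl','wb'))
t=S["top"]["pixels"][...,::-1]; s=S["side"]["pixels"][...,::-1]
cv2.imwrite('pics/t1.png',cv2.resize(t[100:240,230:350],None,fx=5,fy=4.2857*5/4.2857 if 0 else 5,interpolation=cv2.INTER_CUBIC)[:600])
cv2.imwrite('pics/t2.png',cv2.resize(t[170:260,390:500],None,fx=6,fy=6,interpolation=cv2.INTER_CUBIC))
cv2.imwrite('pics/s1.png',cv2.resize(s[190:330,250:390],None,fx=4,fy=4,interpolation=cv2.INTER_CUBIC))
print(plane(S['top'],[[421,204],[291,228],[327,228],[387,134],[433,152],[465,238],[250,230]],10))
E
```

```text
[[ 508.95647448 -294.02634463   10.        ]
 [ 443.986304     96.9170239    10.        ]
 [ 442.05042832  -10.19025226   10.        ]
 [ 729.7474723  -201.78695123   10.        ]
 [ 669.52657307 -340.60239211   10.        ]
 [ 405.11075794 -418.11842649   10.        ]
 [ 440.25078427  218.85408094   10.        ]]
```

View pics/t1.png

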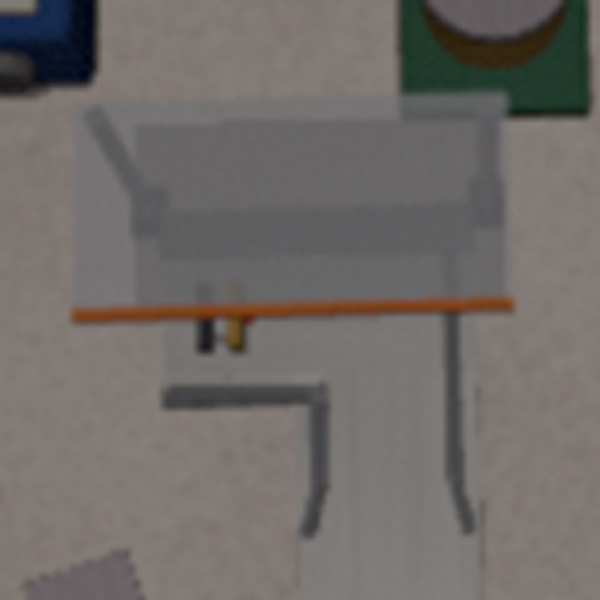

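View pics/t2.png

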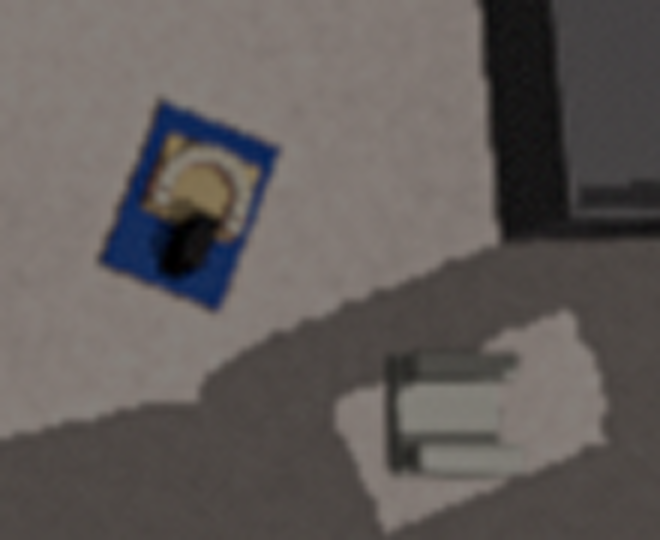

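View pics/s1.png

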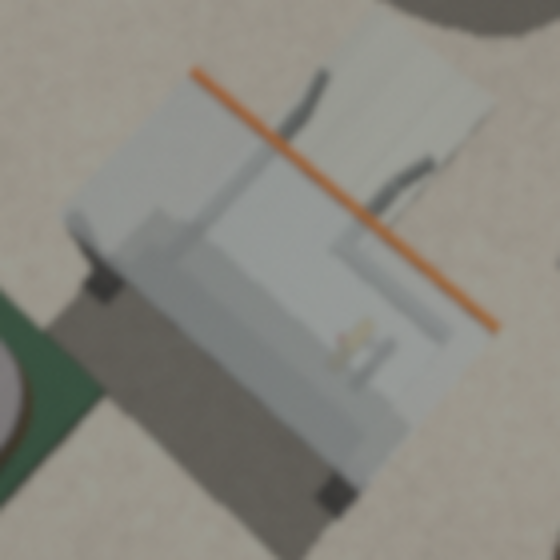

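```bash
python3 - <<'E'
import pickle
from h import *
S=pickle.load(open('s0.pkl','rb'))
def mask(s,lo,hi,box):
    im=cv2.cvtColor(s["pixels"],cv2.COLOR_RGB2HSV);m=cv2.inRange(im,lo,hi)
    k=np.zeros_like(m);x0,y0,x1,y1=box;k[y0:y1,x0:x1]=m[y0:y1,x0:x1];return k
bx={'top':(400,180,445,230),'side':(235,130,280,165)}
for n in S:
    m=mask(S[n],(105,120,40),(130,255,255),bx[n]); 
    m=cv2.morphologyEx(m,cv2.MORPH_CLOSE,np.ones((9,9)))
    c=max(cv2.findContours(m,0,2)[0],key=cv2.contourArea)
    b=cv2.boxPoints(cv2.minAreaRect(c)); W=plane(S[n],b,8)
    print(n,cv2.contourArea(c),W.round(1).tolist(),W.mean(0)); 
    e=np.roll(W,-1,0)-W; print(np.hypot(e[:,0],e[:,1]),np.degrees(np.arctan2(e[:,1],e[:,0])))
bx={'top':(235,150,345,170),'side':(290,200,380,280)}
P={}
for n in S:
    m=mask(S[n],(5,120,60),(20,255,255),bx[n]); y,x=np.nonzero(m)
    vx,vy,x0,y0=cv2.fitLine(np.c_[x,y].astype(np.float32),cv2.DIST_L2,0,.01,.01).ravel()
    t=(x-x0)*vx+(y-y0)*vy; print(n,len(x),t.min(),t.max())
    E=np.array([[x0+vx*q,y0+vy*q] for q in (t.min()-.3,t.max()+.3)]);P[n]=E
    W=plane(S[n],E,177);d=W[1]-W[0];print(E,W,np.hypot(*d[:2]),np.degrees(np.arctan2(d[1],d[0])))
# triangulate endpoints
for i,j in ((0,0),(1,1),(0,1),(1,0)):
    p1,d1=rays(S['top'],P['top'][i]);p2,d2=rays(S['side'],P['side'][j]);d1=d1[0]/np.linalg.norm(d1);d2=d2[0]/np.linalg.norm(d2)
    A=np.c_[d1,-d2];q=np.linalg.lstsq(A,p2-p1,rcond=None)[0];a=p1+d1*q[0];b=p2+d2*q[1];print(i,j,((a+b)/2).round(1),np.linalg.norm(a-b).round(1))
E
```

```text
side 34.0 [[508.6, -274.0, 8.0], [478.5, -270.4, 8.0], [482.4, -252.8, 8.0], [512.4, -256.5, 8.0]] [ 495.47773439 -263.42360968    8.        ]
[30.32610348 18.06355597 30.18058668 17.94433589] [ 173.23393613   77.40529945   -6.96629375 -102.16608182]
top 261.0 [[482.3, -249.5, 8.0], [561.4, -284.9, 8.0], [537.5, -341.1, 8.0], [458.9, -305.2, 8.0]] [ 510.03505467 -295.17625724    8.        ]
[86.67649719 61.08351257 86.40186756 60.39315712] [ -24.05542724 -113.06534253  155.48306377   67.20923187]
side 133 -47.841225749099976 49.34415566340613
[[298.69853476 207.89138912]
 [373.18308527 271.24778359]] [[605.07196205 -21.43606976 177.        ]
 [603.04511875 203.10319505 177.        ]] 224.54841245034154 90.51717641890792
top 214 -41.85081972587432 44.20129563998853
[[244.70357885 163.11407294]
 [331.30921039 160.27623463]] [[602.74474315 202.72389961 177.        ]
 [606.21707912 -23.81231584 177.        ]] 226.56282578095554 -89.12184187908875
0 0 [600.3  98.6 412.8] 157.5
1 1 [603.8  89.9 208.7] 226.4
0 1 [602.9 203.  176.2] 0.2
1 0 [605.6 -22.7 176.8] 2.6
```

Request:
drive_tool(
  moves=[
    [[29,26,12],7],
    [[58,52,24],14],
    [[87,78,36],21],
    [[116,104,48],28],
    [[145,130,60],35],
    [[174,156,72],42],
    [[203,182,84],49],
    [[234,207,96],56],
  ],
)

```text
time: 0.92
tool_pos: [501.3, -329.0, 350.0]
tcp_rot: [180.0, 0.0, 82.7]
ft_force: [0.6, -0.8, 0.6]
finger_gap: 85.3
```

Request:
drive_tool(
  moves=[
    [[34,-22,0],7],
    [[68,-44,0],14],
    [[102,-66,0],21],
    [[136,-88,0],28],
    [[170,-110,0],35],
    [[204,-132,0],42],
    [[238,-154,0],49],
    [[272,-176,0],56],
  ],
)

```text
time: 1.58
tool_pos: [709.1, -466.3, 347.4]
tcp_rot: [179.7, 0.7, 126.1]
ft_force: [0.8, -0.6, 1.1]
finger_gap: 85.3
```

```bash
python3 -c "
from bench import r
s=r.sense();print(s['joint_pos'],s['tool_pos'],s['tcp_rot'])"
```

```text
[-3.68023025e+01  5.89757178e+01  5.61168183e+00  4.90348155e-02
  1.14654333e+02 -7.29011011e+01] [ 709.13020026 -466.26515386  347.40773535] [179.73470285   0.71173366 126.11790021]
```

Request:
drive_tool(
  moves=[
    [[40,-26,0],7],
    [[40,-26,0],14],
    [[60,-39,0],21],
    [[80,-52,0],30],
    [[80,-52,0],30],
    [[80,-52,0],30],
    [[80,-52,0],30],
    [[80,-52,0],30],
  ],
)

```text
time: 2.25
tool_pos: [731.8, -480.4, 320.1]
tcp_rot: [-179.9, 2.8, 155.9]
ft_force: [-0.1, 0.1, 0.0]
finger_gap: 85.7
```

```bash
python3 -c "
from bench import r
s=r.sense();print(s['joint_pos'],s['tool_pos'],s['tcp_rot'])"
```

```text
[ -36.84175919   63.48984243    1.34001651    0.56595261  112.43973318
 -102.5084507 ] [ 731.7676217  -480.37733269  320.06760012] [-179.90859436    2.77755632  155.89740605]
```

Request:
drive_tool(
  moves=[
    [[34,-22,5],0],
    [[68,-44,10],0],
    [[102,-66,15],0],
    [[136,-88,20],0],
    [[170,-110,25],0],
    [[204,-132,30],0],
    [[238,-154,35],0],
    [[272,-176,40],0],
  ],
)

```text
time: 2.92
tool_pos: [755.3, -494.1, 283.7]
tcp_rot: [-179.6, 5.0, 156.0]
ft_force: [-0.1, 0.4, -0.4]
finger_gap: 85.6
```

```bash
python3 -c "
from bench import r
s=r.sense();print(s['joint_pos'],s['tool_pos'],s['tcp_rot'])"
```

```text
[ -36.6891884    65.95965442    1.34024715    0.68353136  107.76932889
 -102.44191814] [ 755.29325735 -494.05079021  283.68690653] [-179.55281564    4.95216919  156.00869958]
```

Request:
drive_tool(
  moves=[
    [[-10,6,30],0],
    [[-20,12,60],0],
    [[-30,18,90],0],
    [[-40,24,110],0],
    [[-40,24,110],0],
    [[-40,24,110],0],
    [[-40,24,110],0],
    [[-40,24,110],0],
  ],
)

```text
time: 3.58
tool_pos: [715.2, -470.1, 391.9]
tcp_rot: [-179.6, 4.9, 156.0]
ft_force: [0.1, 1.0, -0.0]
finger_gap: 85.2
```

```bash
python3 -c "
from bench import r
s=r.sense();print(s['joint_pos'],s['tool_pos'],s['tcp_rot'])"
```

```text
[ -37.01743616   58.63218522    1.37659312    0.74926936  115.16229672
 -102.65311868] [ 715.21844629 -470.09149652  391.94208768] [-179.57472591    4.85579085  156.00089054]
```

Request:
drive_tool(
  moves=[
    [[225,-169,172],0],
    [[225,-169,172],0],
    [[225,-169,172],0],
    [[225,-169,172],0],
    [[225,-169,172],0],
    [[225,-169,172],0],
    [[225,-169,172],0],
    [[225,-169,172],0],
  ],
)

```text
time: 4.25
tool_pos: [712.7, -480.2, 412.5]
tcp_rot: [-179.2, 7.1, 156.0]
ft_force: [0.5, 0.5, 0.4]
finger_gap: 85.1
```

```bash
python3 -c "
from bench import r
s=r.sense();print(s['joint_pos'],s['tool_pos'],s['tcp_rot'])"
```

```text
[ -37.73749452   57.31304397    1.34347509    0.96490419  114.2680531
 -103.26348906] [ 712.71238105 -480.19484166  412.53058024] [-179.175916      7.07903715  156.02794111]
```

Request:
drive_tool(
  moves=[
    [[225,-173,165],-7],
    [[225,-173,165],-14],
    [[225,-173,165],-18],
    [[225,-173,165],-18],
    [[225,-173,165],-18],
    [[225,-173,165],-18],
    [[225,-173,165],-18],
    [[225,-173,165],-18],
  ],
)

```text
time: 4.92
tool_pos: [711.2, -494.1, 423.4]
tcp_rot: [-179.4, 9.2, 138.1]
ft_force: [0.8, -0.3, -0.2]
finger_gap: 85.2
```

Request:
drive_tool(
  moves=[
    [[225,-173,165],0],
    [[225,-173,165],0],
    [[225,-173,165],0],
    [[225,-173,165],0],
    [[225,-173,165],0],
    [[225,-173,165],0],
    [[225,-173,165],0],
    [[225,-173,165],0],
  ],
)

```text
time: 5.58
tool_pos: [712.8, -507.0, 433.2]
tcp_rot: [-179.7, 11.4, 138.1]
ft_force: [0.5, 0.3, -0.1]
finger_gap: 85.6
```

```bash
python3 -c "
from bench import r
s=r.sense();print(s['joint_pos'],s['tool_pos'],s['tcp_rot'])"
```

```text
[-38.38211176  56.13610856   1.34699604  -1.0893894  111.1837876
 -86.92505207] [ 712.80439464 -507.0364334   433.23955996] [-179.68064537   11.37004373  138.08026851]
```

Request:
drive_tool(
  moves=[
    [[225,-176,175],0],
    [[225,-176,175],0],
    [[225,-176,175],0],
    [[225,-176,175],0],
    [[225,-176,175],0],
    [[225,-176,175],0],
    [[225,-176,175],0],
    [[225,-176,175],0],
  ],
)

```text
time: 6.25
tool_pos: [713.5, -518.9, 445.6]
tcp_rot: [-179.9, 13.6, 138.1]
ft_force: [0.1, -0.4, -1.0]
finger_gap: 85.6
```

Request:
drive_tool(
  moves=[
    [[225,-176,175],0],
    [[225,-176,175],0],
    [[225,-176,175],0],
    [[225,-176,175],0],
    [[225,-176,175],0],
    [[225,-176,175],0],
    [[225,-176,175],0],
    [[225,-176,175],0],
  ],
)

```text
time: 6.92
tool_pos: [716.1, -530.0, 456.2]
tcp_rot: [179.9, 15.8, 138.1]
ft_force: [-0.0, -0.0, 0.7]
finger_gap: 85.2
```

Request:
drive_tool(
  moves=[
    [[225,-176,175],0],
    [[225,-176,175],0],
    [[225,-176,175],0],
    [[225,-176,175],0],
    [[225,-176,175],0],
    [[225,-176,175],0],
    [[225,-176,175],0],
    [[225,-176,175],0],
  ],
)

```text
time: 7.58
tool_pos: [720.3, -540.4, 465.6]
tcp_rot: [179.7, 18.0, 138.1]
ft_force: [0.2, 0.2, -0.5]
finger_gap: 85.5
```

Request:
drive_tool(
  moves=[
    [[225,-176,175],0],
    [[225,-176,175],0],
    [[225,-176,175],0],
    [[225,-176,175],0],
    [[225,-176,175],0],
    [[225,-176,175],0],
    [[225,-176,175],0],
    [[225,-176,175],0],
  ],
)

```text
time: 8.25
tool_pos: [725.7, -550.4, 474.0]
tcp_rot: [179.5, 20.2, 138.1]
ft_force: [-0.1, -0.4, 0.7]
finger_gap: 85.5
```

```bash
python3 -c "
from bench import r
s=r.sense();print(s['joint_pos'],s['tool_pos'],s['tcp_rot'])"
```

```text
[-4.03822198e+01  5.42458839e+01  1.34463987e+00 -4.23706399e-02
  1.04186016e+02 -8.85489216e+01] [ 725.74797866 -550.37975987  474.00825199] [179.50274313  20.21763781 138.0603377 ]
```

Request:
drive_tool(
  moves=[
    [[230,-168,175],5],
    [[230,-168,175],5],
    [[230,-168,175],5],
    [[230,-168,175],5],
    [[230,-168,175],5],
    [[230,-168,175],5],
    [[230,-168,175],5],
    [[230,-168,175],5],
  ],
)

```text
time: 8.92
tool_pos: [736.8, -553.9, 482.1]
tcp_rot: [179.5, 22.5, 143.0]
ft_force: [0.0, 1.2, -0.2]
finger_gap: 85.1
```

Request:
drive_tool(
  moves=[
    [[230,-168,175],0],
    [[230,-168,175],0],
    [[230,-168,175],0],
    [[230,-168,175],0],
    [[230,-168,175],0],
    [[230,-168,175],0],
    [[230,-168,175],0],
    [[230,-168,175],0],
  ],
)

```text
time: 9.58
tool_pos: [747.3, -558.5, 489.6]
tcp_rot: [179.5, 24.8, 143.0]
ft_force: [-0.4, -0.2, -0.3]
finger_gap: 85.7
```

Request:
drive_tool(
  moves=[
    [[230,-168,175],0],
    [[230,-168,175],0],
    [[230,-168,175],0],
    [[230,-168,175],0],
    [[230,-168,175],0],
    [[230,-168,175],0],
    [[230,-168,175],0],
    [[230,-168,175],0],
  ],
)

```text
time: 10.25
tool_pos: [757.9, -563.6, 496.8]
tcp_rot: [179.5, 27.0, 143.0]
ft_force: [1.2, -0.1, -0.8]
finger_gap: 85.6
```

Request:
drive_tool(
  moves=[
    [[230,-168,175],0],
    [[230,-168,175],0],
    [[230,-168,175],0],
    [[230,-168,175],0],
    [[230,-168,175],0],
    [[230,-168,175],0],
    [[230,-168,175],0],
    [[230,-168,175],0],
  ],
)

```text
time: 10.92
tool_pos: [768.3, -569.1, 503.9]
tcp_rot: [179.4, 29.3, 143.0]
ft_force: [0.3, 0.6, -0.5]
finger_gap: 85.4
```

Request:
drive_tool(
  moves=[
    [[230,-168,175],0],
    [[230,-168,175],0],
    [[230,-168,175],0],
    [[230,-168,175],0],
    [[230,-168,175],0],
    [[230,-168,175],0],
    [[230,-168,175],0],
    [[230,-168,175],0],
  ],
)

```text
time: 11.58
tool_pos: [778.5, -574.9, 511.1]
tcp_rot: [179.4, 31.6, 142.9]
ft_force: [-0.1, 0.5, -0.3]
finger_gap: 85.4
```

```bash
python3 -c "
from bench import r
s=r.sense();print(s['joint_pos'],s['tool_pos'],s['tcp_rot'])"
```

```text
[-40.28462993  53.71566278   1.34267805   2.2794541   93.39807011
 -92.61234702] [ 778.52852617 -574.92210103  511.06373257] [179.41306666  31.60954827 142.93945447]
```

Three more to about 38°.

Request:
drive_tool(
  moves=[
    [[230,-168,175],2],
    [[230,-168,175],2],
    [[230,-168,175],2],
    [[230,-168,175],2],
    [[230,-168,175],2],
    [[230,-168,175],2],
    [[230,-168,175],2],
    [[230,-168,175],2],
  ],
)

```text
time: 12.25
tool_pos: [789.3, -579.7, 518.1]
tcp_rot: [179.5, 33.9, 144.9]
ft_force: [0.8, -0.4, 0.1]
finger_gap: 85.5
```

Request:
drive_tool(
  moves=[
    [[230,-168,175],0],
    [[230,-168,175],0],
    [[230,-168,175],0],
    [[230,-168,175],0],
    [[230,-168,175],0],
    [[230,-168,175],0],
    [[230,-168,175],0],
    [[230,-168,175],0],
  ],
)

```text
time: 12.92
tool_pos: [799.7, -585.2, 525.3]
tcp_rot: [179.5, 36.2, 144.9]
ft_force: [-0.2, 0.6, 0.4]
finger_gap: 85.5
```

Request:
drive_tool(
  moves=[
    [[230,-168,175],0],
    [[230,-168,175],0],
    [[230,-168,175],0],
    [[230,-168,175],0],
    [[230,-168,175],0],
    [[230,-168,175],0],
    [[230,-168,175],0],
    [[230,-168,175],0],
  ],
)

```text
time: 13.58
tool_pos: [809.7, -590.8, 532.7]
tcp_rot: [179.5, 38.5, 144.9]
ft_force: [0.2, 0.8, 0.2]
finger_gap: 84.9
```

```bash
python3 -c "
from bench import r
s=r.sense();print(s['joint_pos'],s['tool_pos'],s['tcp_rot'])"
```

```text
[-40.30058457  53.84992979   1.33966949   3.67821535  86.51318756
 -94.27718123] [ 809.68229387 -590.75946362  532.71890267] [179.53818921  38.45067326 144.86700188]
```

Request:
drive_tool(
  moves=[
    [[-25,21,-5],2],
    [[-50,42,-20],4],
    [[-75,63,-42],6],
    [[-100,84,-64],8],
    [[-125,105,-88],10],
    [[-150,126,-112],11.5],
    [[-176,148,-136],11.5],
    [[-200,170,-160],11.5],
  ],
)

```text
time: 14.25
tool_pos: [663.3, -468.1, 423.2]
tcp_rot: [179.6, 38.5, 156.4]
ft_force: [-0.6, 0.3, 0.7]
finger_gap: 85.8
```

Request:
drive_tool(
  moves=[
    [[-24,21,-26],0],
    [[-48,42,-52],0],
    [[-72,63,-78],0],
    [[-96,84,-104],0],
    [[-120,105,-130],0],
    [[-144,126,-156],0],
    [[-168,147,-182],0],
    [[-188,164,-204],0],
  ],
)

```text
time: 14.92
tool_pos: [475.3, -302.9, 217.3]
tcp_rot: [179.5, 38.4, 156.4]
ft_force: [-1.0, -0.0, -0.5]
finger_gap: 85.6
```

```bash
python3 - <<'E'
from bench import r
import pickle,cv2
s=r.sense();print(s['joint_pos'],s['tool_pos'],s['tcp_rot'])
S={n:r.snapshot(n) for n in ["wrist","side","top"]};pickle.dump(S,open('s1.pkl','wb'))
for n in S: cv2.imwrite(f'pics/{n}1.png',S[n]["pixels"][...,::-1])
E
```

```text
[ -46.55342624  -29.84778152  129.36006277   20.18750443   46.35119521
 -122.62023965] [ 475.33811309 -302.90989171  217.32356791] [179.51035989  38.38171943 156.37022133]
```

View pics/wrist1.png

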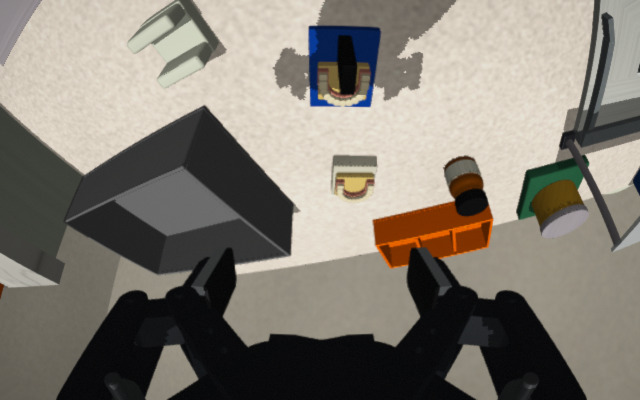

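View pics/side1.png

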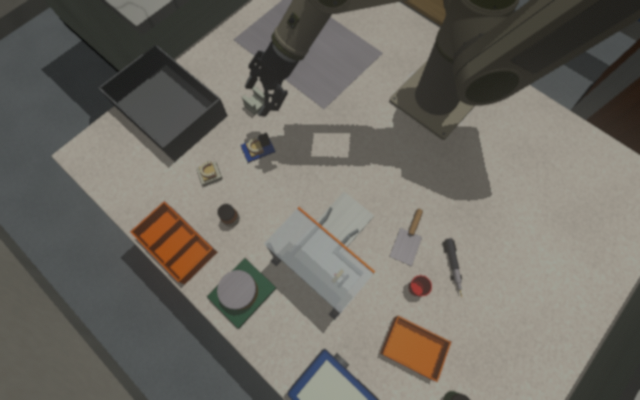

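```bash
python3 - <<'E'
import pickle
from h import *
S=pickle.load(open('s1.pkl','rb'));s=S['wrist']
im=cv2.cvtColor(s["pixels"],cv2.COLOR_RGB2HSV);m=cv2.inRange(im,(105,100,30),(130,255,255));m[:20]=0;m[115:]=0;m[:,:295]=0;m[:,390:]=0
m=cv2.morphologyEx(m,cv2.MORPH_CLOSE,np.ones((45,45)))
c=max(cv2.findContours(m,0,1)[0],key=cv2.contourArea).reshape(-1,2)
W=plane(s,c,9,True)[:,:2].astype(np.float32)
q=cv2.minAreaRect(W);b=cv2.boxPoints(q);print(q,b);e=np.roll(b,-1,0)-b;print(np.degrees(np.arctan2(e[:,1],e[:,0])))
# predicted grip
for C,y in (((510,-295.2),-23.6),):
    a=np.radians(y)
    for x,yy,z in ((-12,0,65),(-40,0,65),(-40,0,10),(45,32,10),(45,-32,10),(-45,32,10),(-45,-32,10)):
        P=[C[0]+x*np.cos(a)-yy*np.sin(a),C[1]+x*np.sin(a)+yy*np.cos(a),z];print((x,yy,z),proj(s,P,True).round(1), proj(S['top'],P).round(1))
cv2.imwrite('pics/w1z.png',cv2.resize(s["pixels"][0:130,280:420,::-1],None,fx=4,fy=4,interpolation=cv2.INTER_CUBIC))
E
```

```text
((508.668212890625, -293.17608642578125), (63.39828872680664, 92.47119140625), 66.3838882446289) [[ 453.60596 -303.69815]
 [ 538.33264 -340.7427 ]
 [ 563.73047 -282.65402]
 [ 479.00378 -245.60947]]
[ -23.61611   66.38385  156.38388 -113.61615]
(-12, 0, 65) [[345.2  95.4]] [[424.7 204.8]]
(-40, 0, 65) [[347.4  66. ]] [[421.3 213.8]]
(-40, 0, 10) [[342.8  34.5]] [[416.8 215.9]]
(45, 32, 10) [[368.9 107.6]] [[416.6 186. ]]
(45, -32, 10) [[308.3 106.9]] [[436.5 194. ]]
(-45, 32, 10) [[379.4  31.2]] [[406.1 213.3]]
(-45, -32, 10) [[306.2  29.3]] [[426.3 221.5]]
```

View pics/w1z.png

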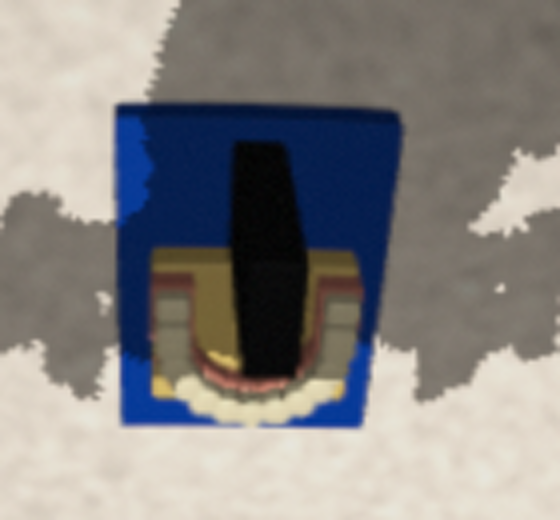

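Request:
drive_tool(
  moves=[
    [[3,7,-20],0],
    [[6,14,-45],0],
    [[8,20,-70],0],
    [[8,20,-90],0],
    [[8,20,-105],0],
    [[8,20,-115],0],
    [[8,20,-120],0],
    [[8,20,-120],0],
  ],
)

```text
time: 15.73
tool_pos: [485.4, -285.1, 99.8]
tcp_rot: [179.5, 38.5, 156.3]
ft_force: [0.2, -0.1, 0.4]
finger_gap: 85.7
```

```bash
python3 - <<'E'
from bench import r
import pickle,cv2
s=r.sense();print(s['joint_pos'],s['tool_pos'],s['tcp_rot'])
S={n:r.snapshot(n) for n in ["wrist"]}
for n in S: cv2.imwrite(f'pics/{n}2.png',S[n]["pixels"][...,::-1])
E
```

```text
[ -43.31690326  -19.14391599  135.21565297   25.89361479   29.81384732
 -128.50366297] [ 485.44034679 -285.05705726   99.79766794] [179.52287165  38.45365837 156.34916339]
```

View pics/wrist2.png

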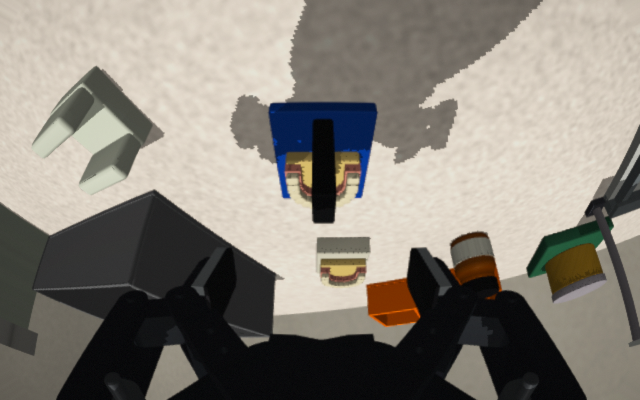

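Request:
drive_tool(
  moves=[
    [[0,1,-12],0],
    [[0,1,-24],0],
    [[-1,2,-34],0],
    [[-1,2,-42],0],
    [[-1,2,-45],0],
    [[-1,2,-45],0],
    [[-1,2,-45],0],
    [[-1,2,-45],0],
  ],
)

```text
time: 16.45
tool_pos: [484.8, -283.4, 56.3]
tcp_rot: [179.6, 38.6, 156.4]
ft_force: [-0.2, -0.2, 0.9]
finger_gap: 85.0
```

Request:
drive_tool(
  moves=[
    [[0,0,0],0],
    [[0,0,0],0],
    [[0,0,0],0],
    [[0,0,0],0],
    [[0,0,0],0],
    [[0,0,0],0],
    [[0,0,0],0],
    [[0,0,0],0],
  ],
  fingers=0,
  squeeze=40,
)

```text
time: 17.12
tool_pos: [484.1, -282.8, 54.9]
tcp_rot: [179.6, 38.5, 156.4]
ft_force: [-1.0, -0.1, 2.6]
finger_gap: 11.6
```

```bash
python3 - <<'E'
from bench import r
import pickle,cv2
s=r.sense();print(s['joint_pos'],s['tool_pos'],s['tcp_rot'],s['ft_force'])
S={n:r.snapshot(n) for n in ["wrist"]}
for n in S: cv2.imwrite(f'pics/{n}3.png',S[n]["pixels"][...,::-1])
E
```

```text
[ -43.18907179  -12.99786576  136.18300854   32.71638022   23.51734107
 -136.07285314] [ 484.07948844 -282.78390113   54.92644078] [179.55422395  38.47532928 156.37486963] [-1.03227836 -0.13772931  2.55924797]
```

View pics/wrist3.png

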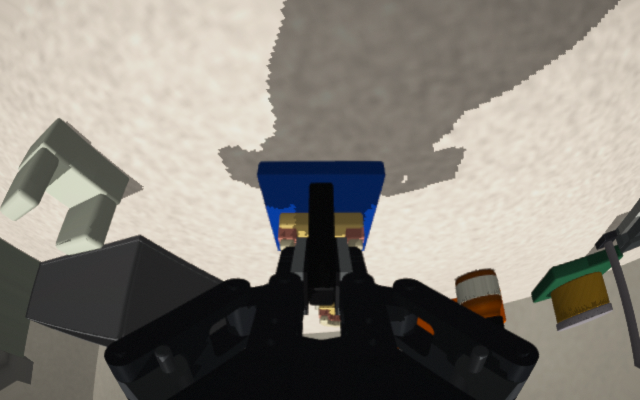

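```bash
cat > kin.py <<'E'
import numpy as np
from scipy.optimize import least_squares
from scipy.spatial.transform import Rotation as R
D=[([-68.547,7.515,85.328,.0025,87.26,-4.894],[266.13,-537.2,252.25],[-179.9,-.01,26.35]),
([-37.017,58.632,1.3766,.7493,115.162,-102.653],[715.218,-470.091,391.942],[-179.57,4.856,156.0]),
([-40.382,54.246,1.3446,-.0424,104.186,-88.549],[725.748,-550.38,474.0],[179.50,20.218,138.06]),
([-40.3006,53.8499,1.3397,3.6782,86.5132,-94.2772],[809.682,-590.759,532.719],[179.538,38.45,144.867]),
([-46.5534,-29.8478,129.36,20.1875,46.3512,-122.6202],[475.338,-302.91,217.324],[179.51,38.382,156.37]),
([-43.3169,-19.1439,135.2157,25.8936,29.8138,-128.5037],[485.44,-285.057,99.798],[179.523,38.454,156.349]),
([-43.1891,-12.9979,136.183,32.7164,23.5173,-136.0729],[484.08,-282.784,54.926],[179.554,38.475,156.375])]
E=lambda a,t:R.from_euler(a,t,degrees=True).as_matrix()
def fk(p,q):
    h,a1,L2,y2,a3,L3,d6=p
    M=E('z',q[0]);X=M@[a1,0,h]
    M=M@E('y',q[1]);X=X+M@[0,y2,L2]
    M=M@E('y',q[2]);X=X+M@[a3,0,L3]
    M=M@E('z',q[3])@E('y',q[4]);X=X+M@[0,0,d6]
    return X,M@E('z',q[5]+90)
LIM=np.array([[-169.43,-51.17,1.28,-76.62,0,-152.29],[169.43,129.36,143.12,256.62,156.53,152.29]])
def fit():
    f=lambda p:np.concatenate([fk(p,q)[0]-np.array(x) for q,x,_ in D])
    return least_squares(f,[300,0,400,0,0,400,200])
def ik(p,x,rpy,q0):
    T=E('xyz',rpy)
    def f(q):
        X,M=fk(p,q);return np.r_[X-x,300*R.from_matrix(M@T.T).as_rotvec()]
    s=least_squares(f,np.clip(q0,LIM[0]+.1,LIM[1]-.1),bounds=LIM);return s.x,np.abs(s.fun).max()
E
python3 - <<'E'
from kin import *
s=fit();p=s.x;print(p,np.abs(s.fun).max())
for q,x,t in D: print(np.degrees(R.from_matrix(fk(p,q)[1]@E('xyz',t).T).magnitude()).round(2),end=' ')
print()
q0=[2,-5,130,0,25,-90]
for gx in (460,480,500,520,540,560,580,600,625):
  for z in (62,95,130):
    q,e=ik(p,[gx-2,48,z+2.3],[180,38.5,180.7],q0);print(gx,z,q.round(1),round(e,2))
E
```

```text
[ 3.18110274e+02 -1.22887292e-03  3.69097446e+02  5.11981628e+01
  6.16041233e+01  5.53396917e+02  3.42808086e+02] 0.004795803311196778
0.0 0.0 0.0 0.0 0.0 0.0 0.0 
460 62 [  1.4 -28.4 143.1  -2.9  32.5 -87. ] 29.3
460 95 [  1.  -35.  143.1  -1.9  38.6 -88.3] 27.11
460 130 [  0.5 -41.5 143.1  -0.9  44.2 -89.5] 22.6
480 62 [  0.4 -26.9 143.1  -1.2  29.1 -89.2] 19.45
480 95 [  0.2 -33.3 143.1  -0.5  35.  -90. ] 17.51
480 130 [ -0.2 -39.7 143.1   0.2  40.6 -90.9] 13.37
500 62 [ -0.4 -25.5 143.1   0.7  25.7 -91.6] 9.93
500 95 [ -0.6 -31.7 143.1   1.   31.5 -91.9] 7.85
500 130 [ -0.9 -37.9 143.1   1.4  37.  -92.4] 4.03
520 62 [ -1.1 -24.  143.1   2.9  22.5 -94.1] 0.0
520 95 [ -1.1 -29.3 142.5   2.3  28.4 -93.5] 0.0
520 130 [ -1.1 -34.  141.3   2.   34.2 -93. ] 0.0
540 62 [ -1.  -19.3 139.8   3.   21.  -94.1] 0.0
540 95 [ -1.  -24.4 139.3   2.4  26.7 -93.5] 0.0
540 130 [ -1.  -28.9 138.2   2.   32.3 -93.1] 0.0
560 62 [ -1.  -15.  136.6   3.   20.  -94.2] 0.0
560 95 [ -1.  -19.9 136.1   2.4  25.3 -93.5] 0.0
560 130 [ -1.  -24.3 135.1   2.   30.7 -93. ] 0.0
580 62 [ -0.9 -11.1 133.4   3.   19.2 -94.1] 0.0
580 95 [ -0.9 -15.7 133.    2.4  24.3 -93.5] 0.0
580 130 [ -0.9 -20.  132.    2.   29.5 -93. ] 0.0
600 62 [ -0.9  -7.5 130.3   3.   18.7 -94.1] 0.0
600 95 [ -0.9 -11.9 129.8   2.4  23.6 -93.5] 0.0
600 130 [ -0.9 -16.  128.9   2.   28.6 -93. ] 0.0
625 62 [ -0.8  -3.2 126.4   3.   18.4 -94. ] 0.0
625 95 [ -0.8  -7.4 126.    2.4  23.  -93.4] 0.0
625 130 [ -0.8 -11.4 125.1   2.   27.8 -93. ] 0.0
```

```bash
python3 - <<'E'
import pickle
from h import *
S=pickle.load(open('s0.pkl','rb'));s=S['top']
g=cv2.cvtColor(s["pixels"],cv2.COLOR_RGB2GRAY).astype(float)
for y in (184,188,192): print(y,g[y,286:328].astype(int).tolist())
O=np.array([611,50.2]);a=np.radians(.7)
def H(x,y,z): return [O[0]+x*np.cos(a)-y*np.sin(a),O[1]+x*np.sin(a)+y*np.cos(a),z]
for P in ((-40,36,22),(-40,44,22),(-40,36,10),(-40,-36,22),(-40,-44,22),(-40,-36,10),(-166,56,10),(-166,-56,10),(-100,45,22),(-9,36,22),(-9,100,22),(-17,100,22)): print(P,proj(s,H(*P)).round(2), proj(S['side'],H(*P)).round(1))
for x in (255,262,270,280): print(x,g[172:188,x].astype(int).tolist())
for x in (295,300,308,316): print(x,g[215:240,x].astype(int).tolist())
for y in (205,215,222): print(y,g[y,282:335].astype(int).tolist())
E
```

```text
184 [123, 126, 123, 118, 115, 107, 81, 71, 72, 89, 115, 120, 120, 119, 117, 118, 120, 120, 120, 120, 120, 119, 119, 121, 121, 120, 119, 118, 122, 121, 122, 123, 117, 87, 71, 75, 101, 122, 123, 113, 116, 120]
188 [120, 119, 121, 119, 117, 109, 82, 71, 72, 89, 115, 121, 120, 119, 117, 119, 121, 122, 121, 121, 120, 120, 120, 119, 121, 119, 119, 119, 119, 122, 122, 123, 117, 87, 71, 78, 99, 120, 124, 121, 121, 120]
192 [122, 124, 124, 121, 119, 117, 86, 70, 73, 90, 116, 121, 121, 120, 119, 120, 122, 122, 120, 122, 121, 120, 120, 120, 120, 118, 119, 120, 120, 121, 121, 123, 117, 88, 73, 71, 85, 117, 123, 121, 119, 118]
(-40, 36, 22) [[294.24 185.38]] [[339.1 242.5]]
(-40, 44, 22) [[291.58 185.46]] [[341.4 244.4]]
(-40, 36, 10) [[294.56 186.12]] [[338.9 243.5]]
(-40, -36, 22) [[318.23 184.67]] [[319.2 225.7]]
(-40, -44, 22) [[320.9  184.59]] [[317.  223.8]]
(-40, -36, 10) [[318.3  185.41]] [[319.2 226.9]]
(-166, 56, 10) [[288.56 227.93]] [[373.1 215.3]]
(-166, -56, 10) [[326.18 226.79]] [[342.8 191. ]]
(-100, 45, 22) [[291.56 205.3 ]] [[355.7 228.6]]
(-9, 36, 22) [[294.07 175.28]] [[331.7 
[... 1048 characters left out ...]
23, 124, 123, 124, 123, 122, 122, 123, 123, 122, 122, 120, 122, 122, 122, 123, 123, 125, 125, 121, 95, 74, 83, 106, 105, 120, 121, 124, 124, 122, 124, 125, 124]
215 [121, 120, 122, 121, 124, 125, 120, 114, 122, 124, 123, 124, 123, 124, 125, 125, 125, 125, 124, 122, 124, 125, 126, 124, 124, 124, 126, 125, 126, 124, 124, 122, 124, 125, 125, 126, 123, 126, 127, 126, 125, 124, 123, 120, 116, 119, 121, 122, 122, 122, 122, 122, 125]
222 [121, 120, 122, 121, 121, 120, 122, 124, 124, 123, 125, 125, 124, 125, 125, 125, 126, 126, 125, 124, 125, 126, 126, 127, 127, 127, 127, 128, 128, 125, 126, 124, 126, 126, 126, 127, 127, 126, 128, 128, 127, 126, 124, 123, 124, 124, 125, 125, 124, 123, 123, 123, 124]
```

```bash
python3 - <<'E'
from kin import *
p=fit().x;q=D[-1][0]
for X,yaw in (((484,-283,80),156.4),((500,-275,110),156.4),((540,-220,115),160),((565,-150,115),165),((568,-110,115),170),((560,-60,115),174),((548,0,115),178),((530,47.5,115),180.7),((529,47.5,65),180.7)):
    q,e=ik(p,X,[179.6,38.5,yaw],q);print(X,q.round(1),round(e,2))
E
```

```text
(484, -283, 80) [ -43.2  -16.9  136.    28.3   27.  -131.2] 0.0
(500, -275, 110) [ -40.5  -19.1  134.    22.2   29.8 -122.8] 0.0
(540, -220, 115) [ -31.7  -17.4  132.1   16.3   28.5 -113.6] 0.0
(565, -150, 115) [ -23.1  -17.2  131.9   11.8   27.6 -106.8] 0.0
(568, -110, 115) [ -20.   -18.4  132.9   14.    28.3 -110.2] 0.0
(560, -60, 115) [ -15.   -21.7  135.3   12.5   28.9 -108. ] 0.0
(548, 0, 115) [  -7.9  -25.1  137.7    8.3   29.4 -101.9] 0.0
(530, 47.5, 115) [ -1.6 -28.8 140.1   3.6  30.3 -94.9] 0.0
(529, 47.5, 65) [ -1.6 -21.5 141.3   4.9  21.8 -96.3] 0.0
```

Request:
drive_tool(
  moves=[
    [[0,0,5],0],
    [[1,1,15],0],
    [[4,3,30],0],
    [[10,5,45],0],
    [[20,12,57],0],
    [[33,28,60],0],
    [[46,48,60],2],
    [[58,70,60],4],
  ],
  squeeze=60,
)

```text
time: 17.83
tool_pos: [542.1, -211.8, 114.8]
tcp_rot: [179.5, 38.4, 160.4]
ft_force: [-0.2, 0.2, -4.0]
finger_gap: 11.0
```

Request:
drive_tool(
  moves=[
    [[10,24,0],2],
    [[18,50,0],4],
    [[24,78,0],7],
    [[25,106,0],10],
    [[23,136,0],13],
    [[18,166,0],15],
    [[12,190,0],17],
    [[8,205,0],18],
  ],
)

```text
time: 18.5
tool_pos: [548.1, -5.4, 113.0]
tcp_rot: [179.5, 38.2, 178.5]
ft_force: [-0.2, -0.1, -3.6]
finger_gap: 11.1
```

```bash
python3 - <<'E'
from bench import r
import pickle,cv2
s=r.sense();print(s['joint_pos'],s['tool_pos'],s['tcp_rot'],s['ft_force'])
E
```

```text
[  -9.26800346  -24.72358158  137.50738394   10.76719822   29.72326822
 -105.49980621] [548.08763544  -5.38881695 113.03801827] [179.48288802  38.24115639 178.50245569] [-0.1586212  -0.13151519 -3.6382132 ]
```

Request:
drive_tool(
  moves=[
    [[-6,15,0],1],
    [[-12,32,0],2],
    [[-17,45,0],2.2],
    [[-19,52,-5],2.2],
    [[-19,53,-10],2.2],
    [[-19,53,-15],2.2],
    [[-19,53,-15],2.2],
    [[-19,53,-15],2.2],
  ],
)

```text
time: 19.17
tool_pos: [530.4, 44.9, 98.6]
tcp_rot: [179.5, 38.3, -179.5]
ft_force: [1.3, 0.1, -3.8]
finger_gap: 11.2
```

```bash
python3 - <<'E'
from bench import r
import pickle,cv2
s=r.sense();print(s['joint_pos'],s['tool_pos'],s['tcp_rot'],s['ft_force'])
S={n:r.snapshot(n) for n in ["wrist","side","top"]};pickle.dump(S,open('s4.pkl','wb'))
for n in S: cv2.imwrite(f'pics/{n}4.png',S[n]["pixels"][...,::-1])
E
```

```text
[ -1.99810351 -26.45826181 140.41687673   4.35966212  27.81961395
 -95.83664074] [530.42178485  44.89468467  98.63668826] [ 179.53053591   38.33347082 -179.47616766] [ 1.31211294  0.11095968 -3.76371856]
```

View pics/wrist4.png

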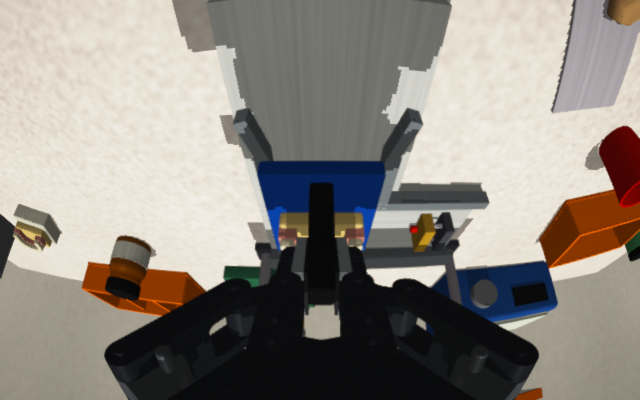

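View pics/side4.png

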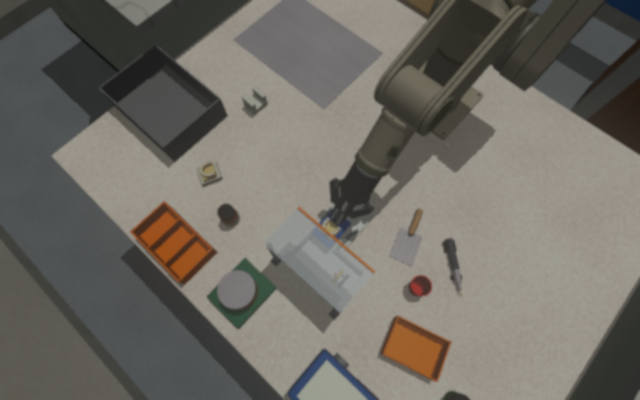

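View pics/top4.png

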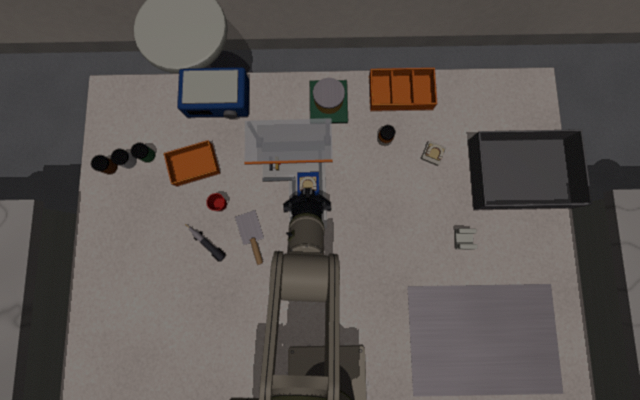

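```bash
python3 - <<'E'
import pickle
from h import *
S=pickle.load(open('s4.pkl','rb'));s=S['wrist']
cv2.imwrite('pics/w4z.png',cv2.resize(s["pixels"][0:200,200:465,::-1],None,fx=3,fy=3,interpolation=cv2.INTER_CUBIC))
cv2.imwrite('pics/w4y.png',cv2.resize(s["pixels"][170:290,370:500,::-1],None,fx=5,fy=5,interpolation=cv2.INTER_CUBIC))
E
```

```text
(no output)
```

View pics/w4z.png

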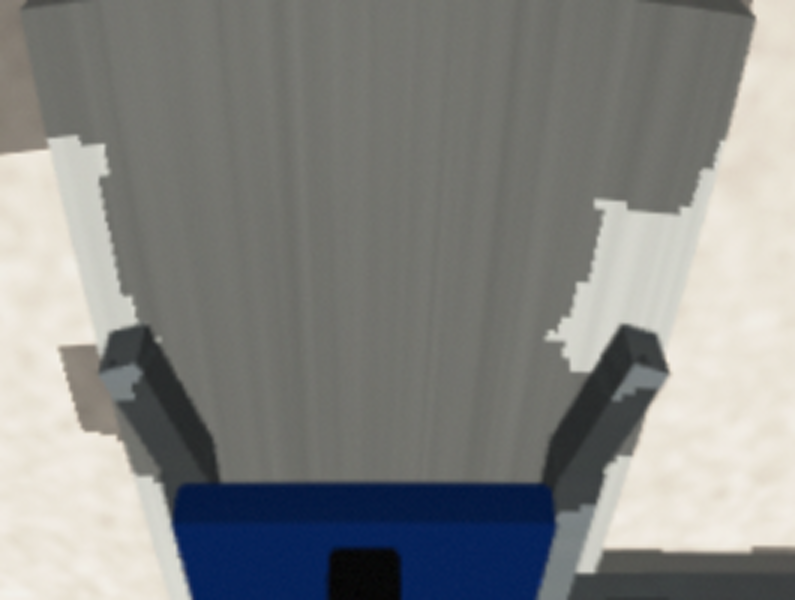

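View pics/w4y.png

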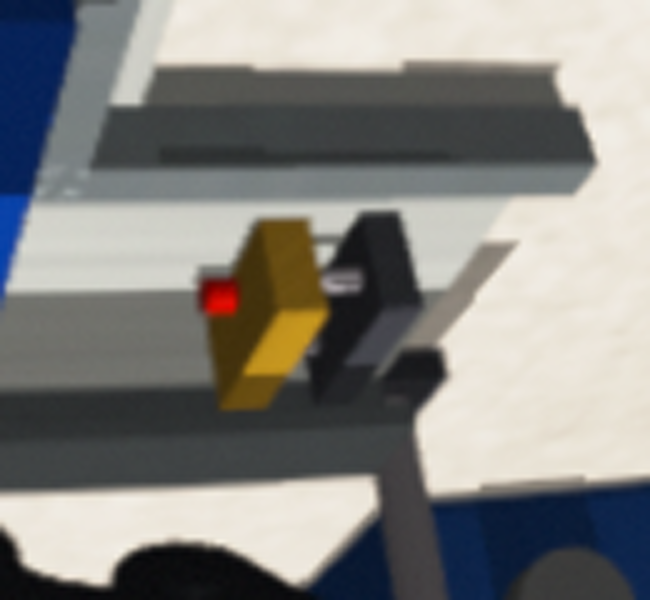

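```bash
python3 - <<'E'
import pickle
from h import *
S=pickle.load(open('s4.pkl','rb'));s=S['wrist']
Z=lambda u,v:[(u+.5)/3-.5+200,(v+.5)/3-.5]
Y=lambda u,v:[(u+.5)/5-.5+370,(v+.5)/5-.5+170]
def pr(n,px,z): print(n,plane(s,px,z,True)[0].round(1))
pr('deckL',Z(23,8),10);pr('deckR',Z(752,16),10)
pr('footL flare end',Z(148,325),10);pr('footR flare end',Z(620,325),10)
pr('kinkL',Z(214,440),10);pr('kinkR',Z(551,460),10)
pr('nearplateL',Z(218,480),10);pr('nearplateR',Z(545,480),10)
pr('wall outer R near plate',Z(605,460),10)
pr('railR top inner end',Y(575,195),22); pr('rail inner top left',Y(150,195),22);pr('rail inner L',Y(40,195),22)
for z in (43,53):
  pr('plate rear L',Z(177,484),z);pr('plate rear R',Z(553,484),z)
pr('plateTopL',Z(180,523),54);pr('plateTopR',Z(552,523),54)
pr('pad1',Y(275,312),30);pr('pad2',Y(220,408),30);pr('pad1b',Y(258,218),10);pr('pad left1',Y(328,312),30)
pr('lip front',Y(0,440),28.5);pr('lipfrontR',Y(350,425),28.5)
E
```

```text
deckL [442.1  -6.4  10. ]
deckR [440.7 104.2  10. ]
footL flare end [507.7   4.8  10. ]
footR flare end [506.3  94.9  10. ]
kinkL [539.9  14.2  10. ]
kinkR [545.5  87.6  10. ]
nearplateL [553.   13.7  10. ]
nearplateR [552.2  87.4  10. ]
wall outer R near plate [545. 100.  10.]
railR top inner end [596.8 186.   22. ]
rail inner top left [595.6 108.2  22. ]
rail inner L [595.5  90.5  22. ]
plate rear L [516.2  13.6  43. ]
plate rear R [515.6  78.4  43. ]
plate rear L [504.6  16.4  53. ]
plate rear R [504.2  75.   53. ]
plateTopL [513.1  15.8  54. ]
plateTopR [512.7  76.2  54. ]
pad1 [620.6 135.4  30. ]
pad2 [660.1 136.7  30. ]
pad1b [622.6 136.5  10. ]
pad left1 [621.1 145.5  30. ]
lip front [676.1  96.   28.5]
lipfrontR [674.9 169.9  28.5]
```

Request:
drive_tool(
  moves=[
    [[-1,2,0],0],
    [[-2,4,-3],0],
    [[-3,4.5,-7],0],
    [[-3,4.5,-11],0],
    [[-3,4.5,-15],0],
    [[-3,4.5,-18],0],
    [[-3,4.5,-18],0],
    [[-3,4.5,-18],0],
  ],
)

```text
time: 19.98
tool_pos: [527.7, 49.8, 81.2]
tcp_rot: [179.5, 38.4, -179.4]
ft_force: [-0.8, -0.0, -4.0]
finger_gap: 10.9
```

```bash
python3 - <<'E'
from bench import r
import pickle,cv2
s=r.sense();print(s['joint_pos'],s['tool_pos'],s['tcp_rot'],s['ft_force'])
S={n:r.snapshot(n) for n in ["wrist"]};pickle.dump(S,open('s5.pkl','wb'))
cv2.imwrite('pics/w5z.png',cv2.resize(S["wrist"]["pixels"][80:300,200:465,::-1],None,fx=2.7,fy=2.7,interpolation=cv2.INTER_CUBIC))
E
```

```text
[ -1.13502449 -24.37283369 141.172031     3.61652053  24.86378595
 -94.61206321] [527.72413942  49.84805284  81.18539247] [ 179.53396063   38.40360892 -179.43836431] [-7.98669673e-01 -3.44432914e-03 -4.02577323e+00]
```

View pics/w5z.png

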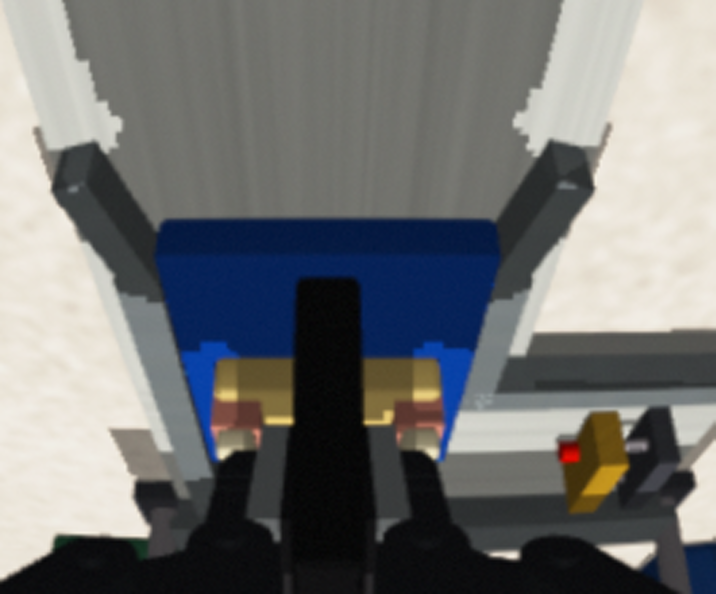

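```bash
python3 - <<'E'
import pickle
from h import *
s=pickle.load(open('s5.pkl','rb'))['wrist']
Z=lambda u,v:[(u+.5)/2.7-.5+200,(v+.5)/2.7-.5+80]
def pr(n,px,z): print(n,plane(s,px,z,True)[0].round(1))
pr('tipL inner',Z(100,141),10);pr('tipR inner',Z(549,141),10)
pr('tipL top outer',Z(53,190),22);pr('tipR top outer',Z(594,190),22)
pr('plL',Z(158,221),27);pr('plR',Z(497,221),27)
pr('plL top',Z(159,254),37);pr('plR top',Z(498,254),37)
pr('wallL top outer',Z(120,290),22);pr('wallR top outer',Z(530,290),22)
pr('wallL top inner',Z(163,296),22);pr('wallR top inner',Z(492,300),22)
g=s["pixels"].astype(int)
for row in (192,200,210):
  print(row,[tuple(g[row,c]) for c in range(254,268)]);print([tuple(g[row,c]) for c in range(376,390)])
E
```

```text
tipL inner [507.2   5.3  10. ]
tipR inner [506.4  95.   10. ]
tipL top outer [508.4  -2.4  22. ]
tipR top outer [507.5 102.3  22. ]
plL [512.3  18.7  27. ]
plR [511.7  82.8  27. ]
plL top [509.7  20.4  37. ]
plR top [509.2  81.2  37. ]
wallL top outer [541.4   5.1  22. ]
wallR top outer [540.7  96.2  22. ]
wallL top inner [543.6  14.5  22. ]
wallR top inner [544.6  88.2  22. ]
192 [(np.int64(114), np.int64(118), np.int64(120)), (np.int64(109), np.int64(115), np.int64(115)), (np.int64(109), np.int64(114), np.int64(115)), (np.int64(109), np.int64(113), np.int64(114)), (np.int64(109), np.int64(114), np.int64(114)), (np.int64(106), np.int64(110), np.int64(111)), (np.int64(80), np.int64(84), np.int64(87)), (np.int64(43), np.int64(54), np.int64(79)), (np.int64(17), np.int64(38), np.int64(83)), (np.int64(6), np.int64(33), np.int64(85)), (np.int64(7), np.int64(34), np.int64(88)), (np.int64(5), np.int64(32), np.int64(87)), (np.int64(5), np.int64(33), np.int64(88)), (np.int64(6), np.int64(32), np.int64(87))]
[(np.int64(5), np.int64(35), np.int64(87)), (np.int64(5), np.int64(33), np.int64(88)),
[... 2456 characters left out ...]
p.int64(18), np.int64(50), np.int64(119))]
[(np.int64(99), np.int64(110), np.int64(127)), (np.int64(116), np.int64(125), np.int64(128)), (np.int64(120), np.int64(127), np.int64(128)), (np.int64(119), np.int64(126), np.int64(127)), (np.int64(120), np.int64(127), np.int64(127)), (np.int64(120), np.int64(127), np.int64(128)), (np.int64(120), np.int64(127), np.int64(127)), (np.int64(122), np.int64(128), np.int64(129)), (np.int64(120), np.int64(127), np.int64(129)), (np.int64(121), np.int64(128), np.int64(129)), (np.int64(121), np.int64(127), np.int64(128)), (np.int64(125), np.int64(132), np.int64(132)), (np.int64(148), np.int64(152), np.int64(149)), (np.int64(192), np.int64(193), np.int64(186))]
```

Request:
drive_tool(
  moves=[
    [[0,-0.5,-3],0],
    [[0,-0.5,-6],0],
    [[0,-0.5,-9],0],
    [[0,-0.5,-11],0],
    [[0,-0.5,-13],0],
    [[0,-0.5,-14],0],
    [[0,-0.5,-15],0],
    [[0,-0.5,-15],0],
  ],
)

```text
time: 20.7
tool_pos: [527.9, 49.4, 66.5]
tcp_rot: [179.5, 38.4, -179.4]
ft_force: [-0.1, -1.5, -4.1]
finger_gap: 11.0
```

```bash
python3 - <<'E'
from bench import r
import pickle,cv2
s=r.sense();print(s['tool_pos'],s['tcp_rot'],s['ft_force'],s['wrist_torque'])
S={n:r.snapshot(n) for n in ["wrist"]};pickle.dump(S,open('s6.pkl','wb'))
cv2.imwrite('pics/w6z.png',cv2.resize(S["wrist"]["pixels"][80:300,200:465,::-1],None,fx=2.7,fy=2.7,interpolation=cv2.INTER_CUBIC))
E
```

```text
[527.88428353  49.38103487  66.46542218] [ 179.53111618   38.43698116 -179.43981432] [-0.11867792 -1.54605183 -4.08373429] [-0.0024052   0.72564619  0.00699214]
```

View pics/w6z.png

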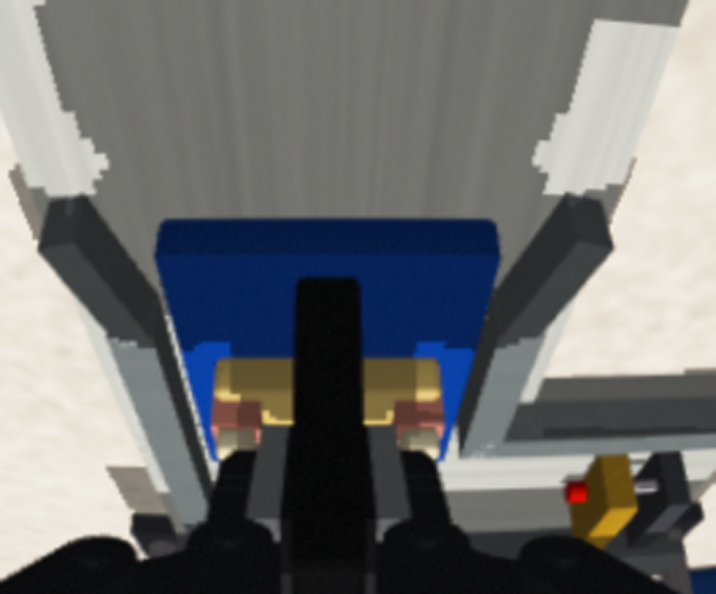

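Request:
drive_tool(
  moves=[
    [[0,-0.6,-0.6],0],
    [[0,-0.6,-1.2],0],
    [[0,-0.6,-1.8],0],
    [[0,-0.6,-1.8],0],
    [[5,-0.5,-1.8],0],
    [[10,-0.4,-1.8],0],
    [[15,-0.4,-1.8],0],
    [[20,-0.3,-1.8],0],
  ],
)

```text
time: 21.42
tool_pos: [548.7, 49.1, 65.0]
tcp_rot: [179.5, 38.5, -179.4]
ft_force: [-0.8, -0.1, -3.1]
finger_gap: 11.3
```

```bash
python3 - <<'E'
from bench import r
s=r.sense();print(s['tool_pos'],s['tcp_rot'],s['ft_force'],s['wrist_torque'])
E
```

```text
[548.6649766   49.06856016  65.02690577] [ 179.53491564   38.46775023 -179.43681565] [-0.76563867 -0.08378343 -3.0595368 ] [-0.05104735  0.61155429 -0.00687901]
```

Request:
drive_tool(
  moves=[
    [[7,0,-0.5],0],
    [[14,0.1,-0.5],0],
    [[21,0.2,-0.5],0],
    [[28,0.3,-0.5],0],
    [[35,0.4,-0.5],0],
    [[42,0.5,-0.5],0],
    [[49,0.6,-0.5],0],
    [[55,0.7,-0.5],0],
  ],
)

```text
time: 22.08
tool_pos: [604.1, 49.7, 64.9]
tcp_rot: [179.5, 38.5, -179.4]
ft_force: [-6.1, 0.0, 6.3]
finger_gap: 11.1
```

```bash
python3 - <<'E'
from bench import r
import pickle,cv2
s=r.sense();print(s['tool_pos'],s['tcp_rot'],s['ft_force'],s['wrist_torque'])
S={n:r.snapshot(n) for n in ["wrist","side","top"]};pickle.dump(S,open('s7.pkl','wb'))
cv2.imwrite('pics/w7z.png',cv2.resize(S["wrist"]["pixels"][80:300,200:465,::-1],None,fx=2.7,fy=2.7,interpolation=cv2.INTER_CUBIC))
cv2.imwrite('pics/s7z.png',cv2.resize(S["side"]["pixels"][150:330,250:400,::-1],None,fx=3.3,fy=3.3,interpolation=cv2.INTER_CUBIC))
E
```

```text
[604.14593576  49.74753994  64.90788397] [ 179.54140982   38.50837659 -179.43169597] [-6.09374374  0.01774413  6.26449767] [-0.28261205  0.38271471 -0.1046298 ]
```

View pics/w7z.png

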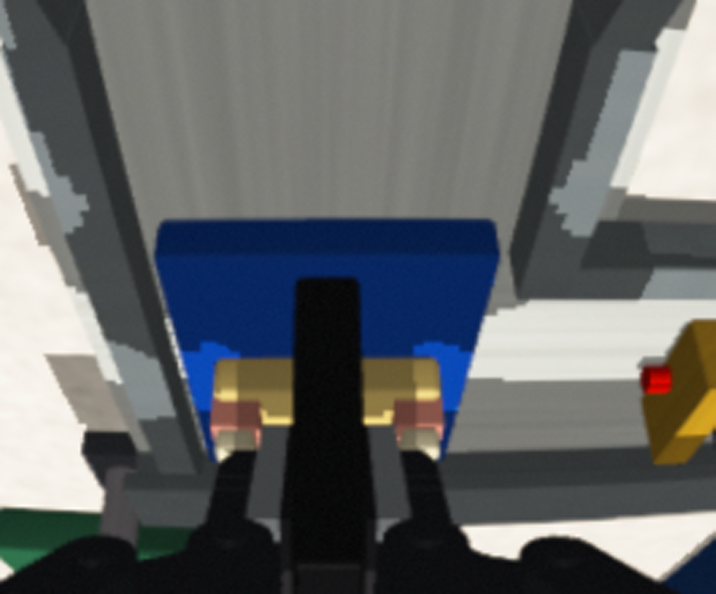

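View pics/s7z.png

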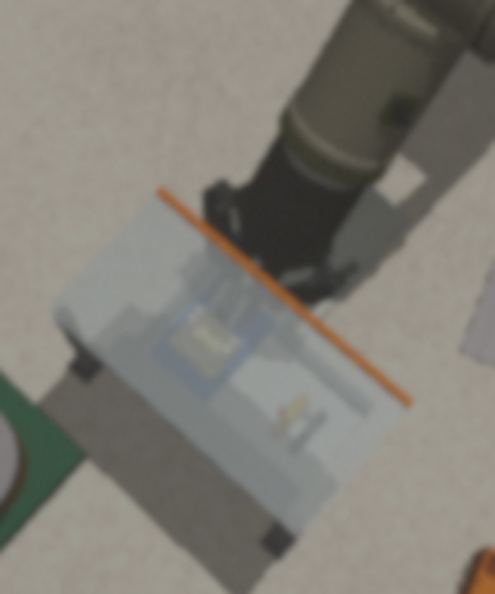

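Request:
drive_tool(
  moves=[
    [[2,0,0.3],0],
    [[4,0,0.3],0],
    [[6,0.1,0.3],0],
    [[8,0.1,0.3],0],
    [[10,0.1,0.3],0],
    [[11,0.1,0.3],0],
    [[12,0.1,0.3],0],
    [[12,0.1,0.3],0],
  ],
)

```text
time: 22.9
tool_pos: [615.0, 49.9, 64.9]
tcp_rot: [179.5, 38.5, -179.4]
ft_force: [-0.7, -0.1, 2.6]
finger_gap: 10.9
```

```bash
python3 - <<'E'
from bench import r
s=r.sense();print(s['tool_pos'],s['tcp_rot'],s['ft_force'],s['wrist_torque'])
E
```

```text
[615.02365258  49.88779026  64.93921827] [ 179.53520375   38.47521231 -179.43453009] [-0.7313697  -0.08203762  2.56646055] [-0.15866372  0.24946198 -0.06827492]
```

Request:
drive_tool(
  moves=[
    [[0.5,0,0],0],
    [[1,0,0],0],
    [[1.5,0,0],0],
    [[2,0,0],0],
    [[2.5,0,0],0],
    [[3,0,0],0],
    [[3,0,0],0],
    [[3,0,0],0],
  ],
)

```text
time: 23.57
tool_pos: [618.0, 49.9, 64.9]
tcp_rot: [179.5, 38.5, -179.4]
ft_force: [-5.3, 0.2, 5.6]
finger_gap: 10.4
```

Request:
drive_tool(
  moves=[
    [[0.5,0,0],0],
    [[1,0,0],0],
    [[1.5,0,0],0],
    [[1.5,0,0],0],
    [[1.5,0,0],0],
    [[1.5,0,0],0],
    [[1.5,0,0],0],
    [[1.5,0,0],0],
  ],
)

```text
time: 24.23
tool_pos: [618.8, 50.0, 64.9]
tcp_rot: [179.5, 38.4, -179.4]
ft_force: [-21.8, -1.0, 19.0]
finger_gap: 11.1
```

Request:
drive_tool(
  moves=[
    [[-0.4,0,0.2],0],
    [[-0.8,0,0.4],0],
    [[-0.8,0,0.4],0],
    [[-0.8,0,0.4],0],
    [[-0.8,1,0.4],0],
    [[-0.8,3,0.4],0],
    [[-0.9,5,0.4],0],
    [[-0.9,7,0.4],0],
  ],
)

```text
time: 24.9
tool_pos: [618.5, 56.9, 65.0]
tcp_rot: [179.5, 38.4, -179.4]
ft_force: [0.9, -1.2, 0.4]
finger_gap: 10.9
```

```bash
python3 - <<'E'
from bench import r
import pickle,cv2
s=r.sense();print(s['tool_pos'],s['tcp_rot'],s['ft_force'],s['wrist_torque'])
S={n:r.snapshot(n) for n in ["wrist","side","top"]};pickle.dump(S,open('s8.pkl','wb'))
cv2.imwrite('pics/w8z.png',cv2.resize(S["wrist"]["pixels"][80:300,200:465,::-1],None,fx=2.7,fy=2.7,interpolation=cv2.INTER_CUBIC))
cv2.imwrite('pics/s8z.png',cv2.resize(S["side"]["pixels"][150:330,250:400,::-1],None,fx=3.3,fy=3.3,interpolation=cv2.INTER_CUBIC))
E
```

```text
[618.54861357  56.91988957  64.96107416] [ 179.54167753   38.44264212 -179.44335512] [ 0.86405099 -1.22831851  0.39262709] [-0.40514932  0.34038417 -0.24378871]
```

View pics/w8z.png

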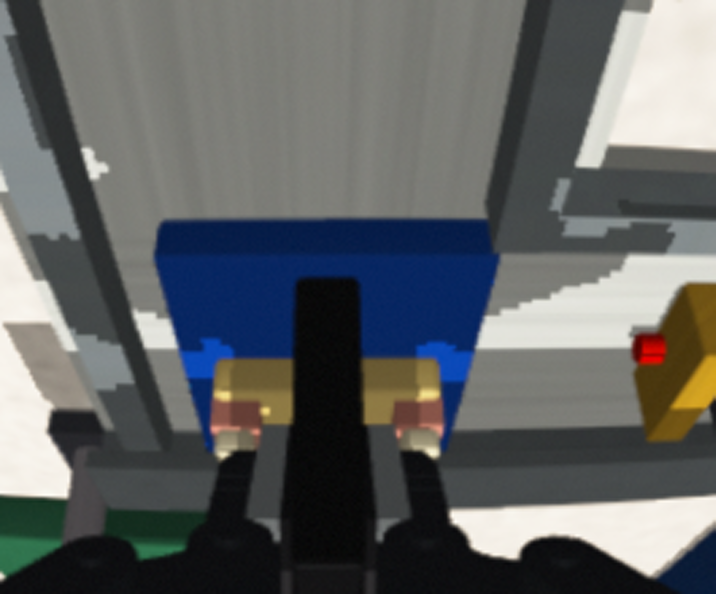

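View pics/s8z.png

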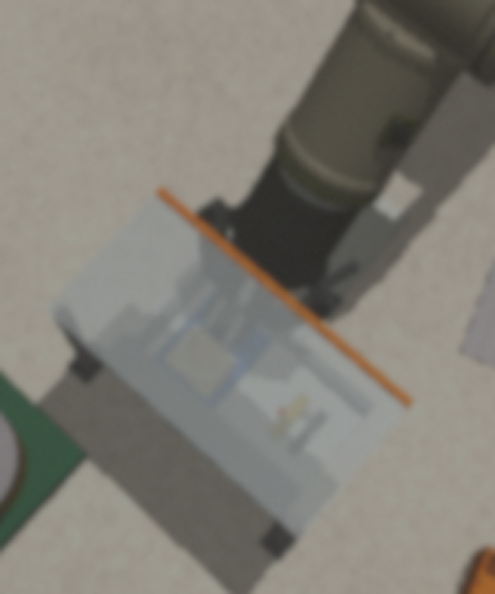

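Request:
drive_tool(
  moves=[
    [[0,4,0],0],
    [[0,8,0],0],
    [[-0.1,12,0],0],
    [[-0.1,16,0],0],
    [[-0.2,20,0],0],
    [[-0.2,25,0],0],
    [[-0.3,30,0],0],
    [[-0.4,34,0],0],
  ],
)

```text
time: 25.72
tool_pos: [618.1, 91.1, 65.0]
tcp_rot: [179.5, 38.4, -179.4]
ft_force: [0.1, -2.6, 0.0]
finger_gap: 10.9
```

```bash
python3 - <<'E'
from bench import r
import pickle,cv2
from h import *
s=r.sense();print(s['tool_pos'],s['tcp_rot'],s['ft_force'],s['wrist_torque'])
S={n:r.snapshot(n) for n in ["wrist"]};pickle.dump(S,open('s9.pkl','wb'))
cv2.imwrite('pics/w9z.png',cv2.resize(S["wrist"]["pixels"][140:290,320:470,::-1],None,fx=4,fy=4,interpolation=cv2.INTER_CUBIC))
E
```

```text
[618.05681683  91.11301988  64.95395245] [ 179.54174842   38.43363352 -179.42823753] [ 0.07096639 -2.62524692  0.01973918] [-0.42791453  0.30893374 -0.16843063]
```

View pics/w9z.png

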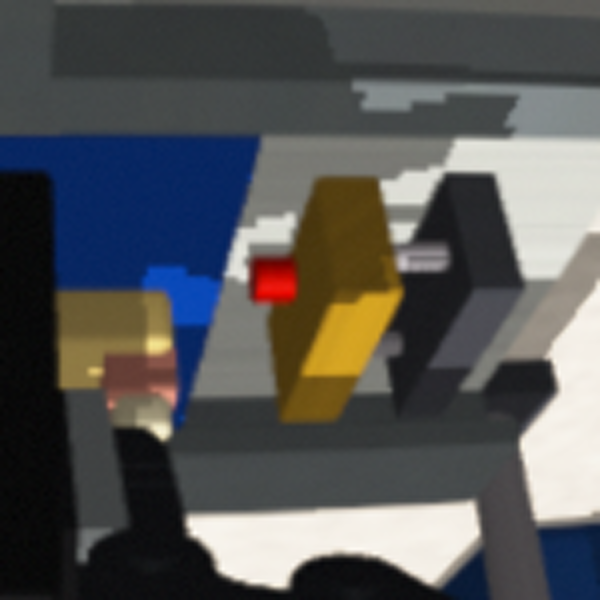

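Request:
drive_tool(
  moves=[
    [[0,1.5,0],0],
    [[0,3,0],0],
    [[0,4.5,0],0],
    [[0,6,0],0],
    [[0,7,0],0],
    [[-0.1,8,0],0],
    [[-0.1,8,0],0],
    [[-0.1,8,0],0],
  ],
)

```text
time: 26.43
tool_pos: [618.0, 99.0, 65.0]
tcp_rot: [179.5, 38.4, -179.4]
ft_force: [-0.1, -0.6, -1.2]
finger_gap: 11.1
```

```bash
python3 - <<'E'
from bench import r
import pickle,cv2
from h import *
s=r.sense();print(s['tool_pos'],s['tcp_rot'],s['ft_force'],s['wrist_torque'])
S={n:r.snapshot(n) for n in ["wrist"]};pickle.dump(S,open('s10.pkl','wb'))
cv2.imwrite('pics/w10z.png',cv2.resize(S["wrist"]["pixels"][140:290,320:470,::-1],None,fx=4,fy=4,interpolation=cv2.INTER_CUBIC))
E
```

```text
[617.98400735  98.95355962  65.00245849] [ 179.53085066   38.44179065 -179.43335804] [-0.13745359 -0.57256011 -1.16603461] [-0.16716798  0.43051221 -0.08386934]
```

View pics/w10z.png

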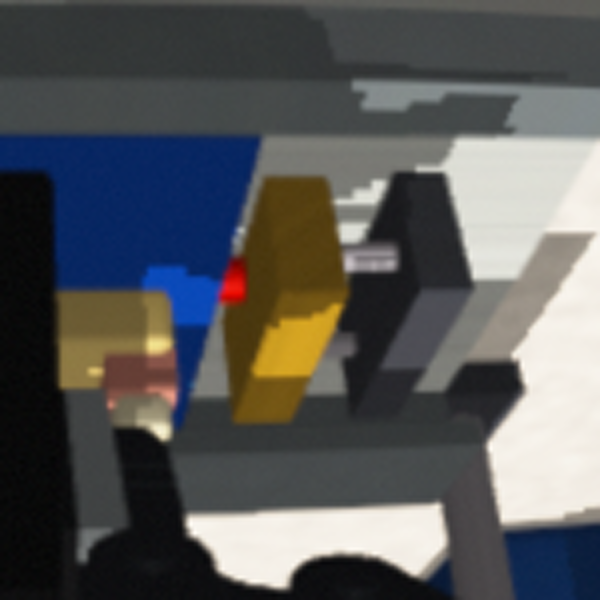

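Request:
drive_tool(
  moves=[
    [[0,0.5,0],0],
    [[0,1,0],0],
    [[0,1.5,0],0],
    [[0,2,0],0],
    [[0,2.5,0],0],
    [[0,3,0],0],
    [[0,3,0],0],
    [[0,3,0],0],
  ],
)

```text
time: 27.15
tool_pos: [618.0, 101.9, 65.0]
tcp_rot: [179.5, 38.4, -179.4]
ft_force: [0.1, -0.4, -2.6]
finger_gap: 11.2
```

Request:
drive_tool(
  moves=[
    [[0,0.5,0],0],
    [[0,1,0],0],
    [[0,1,0],0],
    [[0,1,0],0],
    [[0,1,0],0],
    [[0,1,0],0],
    [[0,1,0],0],
    [[0,1,0],0],
  ],
)

```text
time: 27.82
tool_pos: [618.0, 102.9, 65.0]
tcp_rot: [179.5, 38.4, -179.4]
ft_force: [0.0, -1.1, -4.1]
finger_gap: 10.9
```

```bash
python3 - <<'E'
from bench import r
import pickle,cv2
from h import *
s=r.sense();print(s['tool_pos'],s['tcp_rot'],s['ft_force'],s['wrist_torque'])
S={n:r.snapshot(n) for n in ["wrist"]};pickle.dump(S,open('s11.pkl','wb'))
cv2.imwrite('pics/w11z.png',cv2.resize(S["wrist"]["pixels"][140:290,320:470,::-1],None,fx=4,fy=4,interpolation=cv2.INTER_CUBIC))
E
```

```text
[618.02969788 102.88382643  65.04326226] [ 179.53652422   38.44718832 -179.43260865] [ 0.02562061 -1.08920948 -4.05749629] [-0.2182922   0.67442675 -0.10821163]
```

View pics/w11z.png

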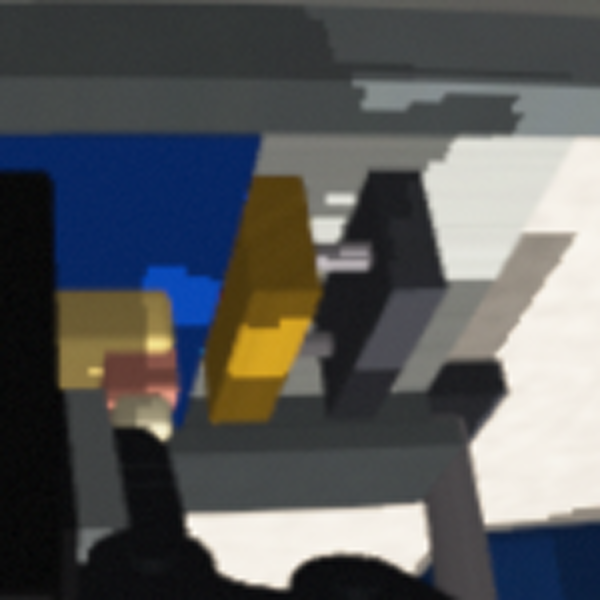

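Request:
drive_tool(
  moves=[
    [[0,0.3,-0.2],0],
    [[0,0.6,-0.2],0],
    [[0,0.8,-0.2],0],
    [[0,0.8,-0.2],0],
    [[0,0.8,-0.2],0],
    [[0,0.8,-0.2],0],
    [[0,0.8,-0.2],0],
    [[0,0.8,-0.2],0],
  ],
)

```text
time: 28.53
tool_pos: [618.2, 103.6, 65.0]
tcp_rot: [179.5, 38.5, -179.4]
ft_force: [-0.6, -3.2, -1.8]
finger_gap: 11.3
```

Request:
drive_tool(
  moves=[
    [[0,0.3,0],0],
    [[0,0.6,0],0],
    [[0,0.8,0],0],
    [[0,0.8,0],0],
    [[0,0.8,0],0],
    [[0,0.8,0],0],
    [[0,0.8,0],0],
    [[0,0.8,0],0],
  ],
)

```text
time: 29.2
tool_pos: [618.2, 104.4, 65.0]
tcp_rot: [179.5, 38.5, -179.4]
ft_force: [-1.9, -4.8, -1.9]
finger_gap: 11.6
```

```bash
python3 - <<'E'
from bench import r
import pickle,cv2
from h import *
s=r.sense();print(s['tool_pos'],s['tcp_rot'],s['ft_force'],s['wrist_torque'])
S={n:r.snapshot(n) for n in ["wrist"]};pickle.dump(S,open('s12.pkl','wb'))
cv2.imwrite('pics/w12z.png',cv2.resize(S["wrist"]["pixels"][140:290,320:470,::-1],None,fx=4,fy=4,interpolation=cv2.INTER_CUBIC))
E
```

```text
[618.16659802 104.35691279  65.0192915 ] [ 179.54169842   38.46169481 -179.43893022] [-1.86724345 -4.79075608 -1.91240495] [-0.84550102  0.54853878 -0.604414  ]
```

View pics/w12z.png

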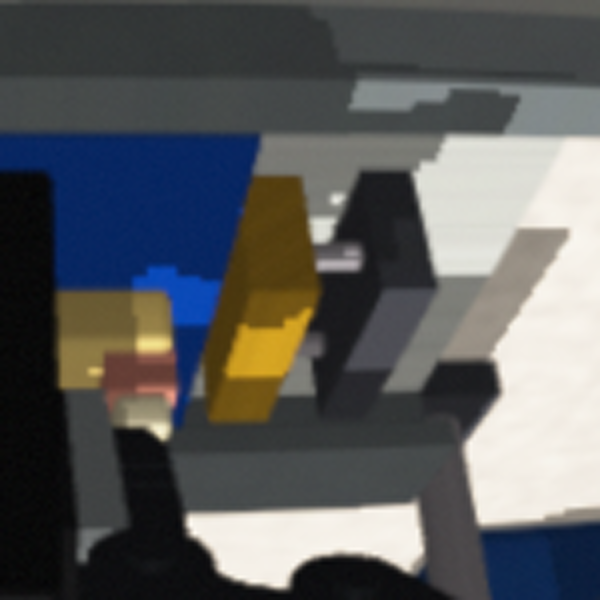

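Request:
drive_tool(
  moves=[
    [[0,-0.3,0],0],
    [[0,-0.6,0],0],
    [[0,-0.8,-0.1],0],
    [[0,-0.8,-0.1],0],
    [[0,-0.8,-0.1],0],
    [[0,-0.8,-0.1],0],
    [[0,-0.8,-0.1],0],
    [[0,-0.8,-0.1],0],
  ],
)

```text
time: 29.92
tool_pos: [618.2, 103.9, 65.0]
tcp_rot: [179.5, 38.5, -179.4]
ft_force: [-5.3, -0.5, 1.1]
finger_gap: 11.3
```

Request:
drive_tool(
  moves=[
    [[0,0,0],0],
    [[0,0,0],0],
    [[0,0,0],0],
    [[0,0,0],0],
    [[0,0,0],0],
    [[0,0,0],0],
    [[0,0,0],0],
    [[0,0,0],0],
  ],
  fingers=40,
)

```text
time: 30.58
tool_pos: [618.2, 103.7, 64.9]
tcp_rot: [179.5, 38.5, -179.4]
ft_force: [-0.9, -0.2, 0.5]
finger_gap: 40.0
```

```bash
python3 - <<'E'
from bench import r
import pickle,cv2
from h import *
s=r.sense();print(s['tool_pos'],s['tcp_rot'],s['ft_force'],s['wrist_torque'])
S={n:r.snapshot(n) for n in ["wrist"]};pickle.dump(S,open('s13.pkl','wb'))
cv2.imwrite('pics/w13z.png',cv2.resize(S["wrist"]["pixels"][90:320,220:480,::-1],None,fx=2.6,fy=2.6,interpolation=cv2.INTER_CUBIC))
E
```

```text
[618.15428688 103.67203106  64.88114898] [ 179.53467313   38.46314238 -179.43555644] [-0.91238698 -0.15806866  0.46710953] [ 0.05231354  0.2571007  -0.01713747]
```

View pics/w13z.png

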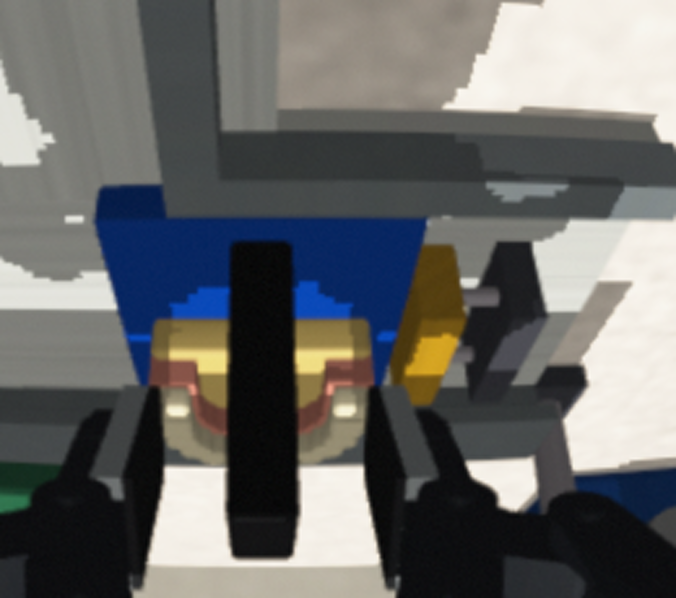

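Request:
drive_tool(
  moves=[
    [[-3,0,4],0],
    [[-9,-0.1,11],0],
    [[-17,-0.2,21],0],
    [[-26,-0.3,33],0],
    [[-36,-0.4,45],0],
    [[-46,-0.5,58],0],
    [[-55,-0.6,69],0],
    [[-60,-0.6,75],0],
  ],
)

```text
time: 31.3
tool_pos: [557.8, 103.2, 141.7]
tcp_rot: [179.5, 38.6, -179.4]
ft_force: [0.8, -0.3, 0.7]
finger_gap: 40.2
```

```bash
python3 - <<'E'
from bench import r
import pickle,cv2
from h import *
s=r.sense();print(s['tool_pos'],s['tcp_rot'],s['ft_force'],s['wrist_torque'])
S={n:r.snapshot(n) for n in ["wrist","side","top"]};pickle.dump(S,open('s14.pkl','wb'))
w=S["wrist"]["pixels"][...,::-1]
cv2.imwrite('pics/w14.png',w)
cv2.imwrite('pics/w14z.png',cv2.resize(w[90:260,260:460],None,fx=3.5,fy=3.5,interpolation=cv2.INTER_CUBIC))
cv2.imwrite('pics/s14z.png',cv2.resize(S["side"]["pixels"][150:330,250:400,::-1],None,fx=3.3,fy=3.3,interpolation=cv2.INTER_CUBIC))
E
```

```text
[557.83712297 103.24065294 141.6660446 ] [ 179.51506342   38.56101338 -179.43330105] [ 0.76367788 -0.33861443  0.70302757] [-0.05051007  0.26861684 -0.0320683 ]
```

View pics/w14z.png

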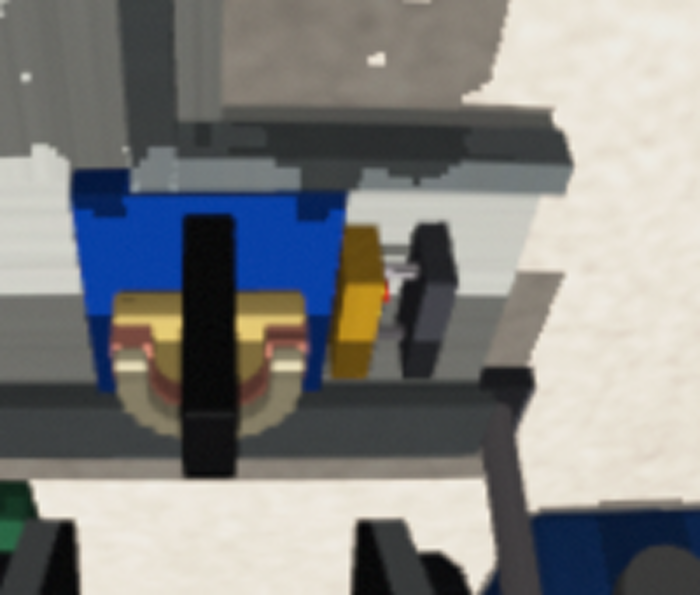

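View pics/s14z.png

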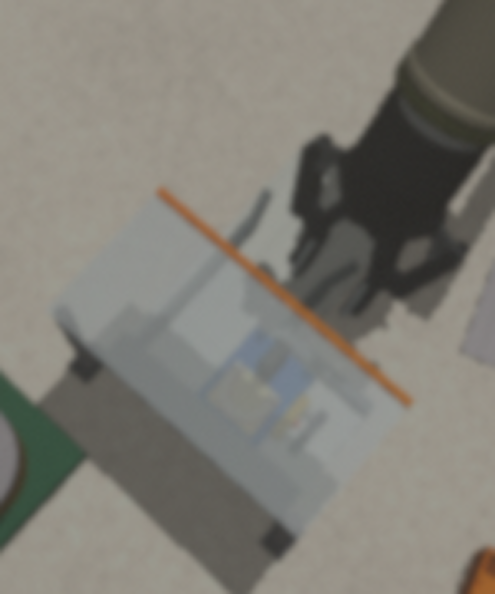

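```bash
python3 - <<'E'
import pickle,cv2,numpy as np
a=pickle.load(open('s0.pkl','rb'));b=pickle.load(open('s14.pkl','rb'))
d=np.abs(a['side']['pixels'].astype(int)-b['side']['pixels']).sum(2)>90
n,l,st,c=cv2.connectedComponentsWithStats(d.astype(np.uint8));print([s.tolist() for s in st[1:] if s[4]>25])
from bench import r
s=r.sense();print(s['time'],s['ft_force']);print(r.hand_in())
E
```

```text
[[415, 0, 79, 115, 2625], [487, 0, 51, 42, 600], [527, 0, 7, 14, 56], [546, 0, 10, 12, 26], [555, 7, 20, 26, 84], [428, 21, 9, 10, 59], [510, 52, 38, 31, 577], [208, 67, 188, 127, 7219], [404, 67, 103, 99, 2445], [480, 75, 14, 22, 59], [395, 89, 10, 16, 74], [243, 97, 11, 9, 45], [384, 105, 18, 18, 193], [241, 132, 35, 32, 588], [408, 163, 16, 19, 113], [328, 171, 90, 84, 3536], [328, 256, 9, 10, 60]]
31.45 [ 1.18998479  1.14398532 -0.2741027 ]
the job is handed in; nothing more can be done
None
```

The carrier is home: its nose is on the end wall under the lip, and it bears on the brass stop with the red pin pushed in. The gripper is released and clear, and I handed the job in at 31.5 s.

- **Tilting the tool:** the moves have no tilt command. I built up the 38.5° tilt in free air by repeatedly commanding poses just beyond reach, which tips the tool outward a little each time.
- **Entering the guide:** with that tilt the arm could not reach back before the mouth. I lowered the carrier between the guide walls with its rear end at the flare, then slid it about 90 mm to the end wall rather than starting on the open entry deck.
- **Forces:** the nose met the wall with about 22 N, and I eased off before sliding left. The stop gave about 1.4 mm at most (4.8 N along the bay), and I backed off 0.5 mm before letting go.
- **Last checks:** the final wrist and side pictures show the plate flush against the brass block, the cast upright and the shield undisturbed. The wrist force is about 1–2 N, which is noise level, so the robot is touching nothing. In the side view, the changes I could identify from the start are the arm, its shadow, the carrier and the holder area. I did not trace every changed patch or check each other item one by one.
- **Disagreement:** the top and wrist cameras differed by about 2 mm on the holder's position. I set the carrier's sideways position from the wrist picture and found the wall and stop by feel. I could not see the nose touching the wall directly, so that rests on the contact force and the position.

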